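Gap and clamp the pickets of a steel panel for tacking

ROBOT

A 6-joint arm with a two-finger parallel gripper is mounted at the origin on the work surface. World frame = base frame: x ahead of the robot, y to its left, z up, the work surface at z = 0. Lengths are in m, angles in rad, forces in N, time in s.
With the tool pointing down it reaches from about 0.35 to 0.85 m from the base axis. Payload 8.1 kg.
Tool frame: the origin (TCP) lies between the finger pads; the fingertips stand tips_ahead ahead of it and the grasp point (between the pads) lies 8 mm behind it (tips_ahead is the distance from the TCP to the fingertips, in m); z points along the fingers, x is the direction in which the jaws open and shut, and the axes are right-handed (so a half turn about z gives the same grasp; the last joint's range is limited). The gripper opens to 93 mm and grips with 3 to 60 N. Pads are 15 mm wide; open, the fingers measure 128 mm over their backs; the gripper's body (75 mm by 188 mm) begins 65 mm behind the grasp point.
Start: joints at [-1.399, 0.13, 1.488, -0, 1.523, -0.085], TCP at [0.152, -0.58, 0.23] pointing down, gripper open.
Joint ranges: [-2.96, 2.96], [-0.89, 2.26], [0.02, 2.5], [-1.34, 4.48], [0, 2.73], [-2.66, 2.66]. Speed limits (rad/s): [2.39, 2.39, 2.79, 3.14, 3.14, 3.14].

INTERFACE

Orientations are given as a rotation vector (axis times angle).
In Python, from plant import * gives the robot as it stands.
- The arm moves only by the tool play_rows, never from a script. Its argument "increments" is a list that holds one entry, the list of rows, each a list of 4 numbers: the shift along the tool's x, y, z in cm, then the turn about the tool's z in rad. A call has 1 to 5 rows; each row is the pose to reach, as a shift and turn from the pose measured when the call began, along the tool's axes at that moment; what a row does not reach only later rows make up. A row lasts 1/10 s, in which the tool goes at most 50 mm and 8.59 degrees, less where a joint would pass 70% of its speed; a pose out of reach is approached as far as the arm can. A call with a gripper value outside its range is refused whole. "jaw" is the finger opening in cm, from 0 to 9.3, set as the call begins (left out, the last holds). The fingers move at their own pace and stop on an object; "squeeze" is the grip in N (left out, the last holds). Time passes only in rows, so rows that repeat a pose let the fingers close. It gives the time, the measured TCP pose, the force and the opening at its end, in the units of the state.
- read_state(): the state, without advancing time (a new reading comes with each control period).
- read_camera(name): name is "scene" or "top" or "wrist"; returns (picture, depth): 480x640x3 uint8, blue, green, red; 480x640 float32, m along the optical axis (not along the pixel's ray), 0 where there is no reading.
- camera_params(name): a dict with "K" (3x3 intrinsics, pixels), "eye" and "orientation" of the camera in the world. Camera axes: x right, y up, looking along -z (the intrinsics and any distortion apply to the point x, -y, -z); pixel columns grow to the right and rows downward; lengths in m; the calibration is good to about 2 mm. The wrist camera is an equidistant fisheye: a pixel r from the principal point sees the ray r / f radians off the axis. A picture is of the moment at which its call begins: read the wrist's pose just before it. camera_params takes no time and is no camera call; for the wrist camera it gives the pose at the moment of the call.
- close_job(): hands the job in, once; it reports no verdict.
The state is a dict: "t": time; "q": joint angles; "dq": joint speeds; "joint_torque": joint torques, N m; "tool_pos": TCP position; "orientation": TCP orientation; "force": force on the tool from outside, world axes, zero at the start; "wrist_torque": the same for the moment, N m; "opening": finger opening in m.
Only numpy, scipy, OpenCV 4.12 (cv2) and the standard library are available. Lean on these libraries where they do the work, as an engineer would, in place of code of your own. Each camera call takes 0.05 s, during which the arm holds its last target.

TASK

Fit up this steel panel for tacking: use the wide spacer block with the orange tab to set the gaps, first between the fixed end picket and the nearer loose picket, then step it along and set the gap between the two loose pickets, so that both gaps match the block along the whole length. Then crank the red-gripped handle clockwise until the pressure bar bears firmly on both loose pickets. Finish with the spacer block standing back on the bench clear of the stand, and leave the other things on the bench alone.

Things in the scene. Friction and masses are not known exactly. Their poses are not given: they have to be found in the camera images.
- stand: Fixed grey fit-up stand, base 330 x 310 mm, carrying a steel bed that faces the robot and slopes up away from it at 25 degrees. Origin on the bench top, 75 mm straight below the origin of bed; x level towards the bed's high end, y along the row of pickets, z up
- bed: The sloped bed, dark steel. x up the slope, y along the row, z square to it (surface z = 0; x -30 to 280, y -50 to 260 mm). Origin where the panel's bottom rail (fixed, 20 x 20 mm, x = -20 to 0) meets the inner face of the fixed end picket (20 x 20 x 240 mm, y = -20 to 0)
- bridge (a point): Middle of the top of the blue bridge beam over the upper part of the pickets, at bed x = 215, y = 105, z = 72 mm. Beam 36 mm wide in x, 310 mm long, 20 mm thick, on posts at bed y = -40 and 250 mm. Keep work on the pickets and spacer at bed x below 120 mm, the tool square to the bed
- picket_a: Loose solid square steel bar 20 x 20 x 240 mm, about 0.7 kg, lying up the slope, foot on the bottom rail. Slides sideways when pushed with some 3 to 10 N and stays by friction. Nearer to the end picket; belongs at bed y = 40 mm, one block width off it. Origin at the centre of its underside, on the bed; x up the slope along the bar, y along the row, z square to the bed
- picket_b: Loose solid square steel bar 20 x 20 x 240 mm, about 0.7 kg, lying up the slope, foot on the bottom rail. Slides sideways when pushed with some 3 to 10 N and stays by friction. Farther one; belongs at bed y = 90 mm, one block width off picket_a. Origin at the centre of its underside, on the bed; x up the slope along the bar, y along the row, z square to the bed
- picket_a_low (a point): centre of the low end face of picket_a (10 mm above its underside)
- picket_a_high (a point): centre of the high end face of picket_a
- picket_b_low (a point): centre of the low end face of picket_b
- picket_b_high (a point): centre of the high end face of picket_b
- spacer: Loose aluminium spacer block, 120 long (x) x 30 wide (y, sets the gap) x 20 mm high, 0.22 kg, with an upright orange grip tab on its middle, 30 (x) x 10 (y) mm, up to z = 65 mm. Origin at the centre of its underside. Starts tab up on the bench beside the stand. In use it lies flat on the bed, length up the slope, low end at the rail
- narrow_spacer: bystander: a like block, 18 mm wide, with a blue tab, on the bench at the other side of the stand. Not for this panel
- pressure_bar: Aluminium bar 254 x 30 x 12 mm across the pickets under the bridge, centred at bed x = 215, y = 105 mm; frame parallel to the bed's, underside 29 mm above its origin. The crank's screw moves it square to the bed, 6 mm a turn. Wound up, its underside is 29 mm off the bed: 9 mm above the pickets
- crank (a joint): Angle of the clamp's crank, rad; grows clockwise seen from above the bed, 0 = wound right up, starts at 0 to 4.7. Bar and crank sink together 0.955 mm per rad; the bar meets the pickets at about 9.4, and about 1 rad more presses firmly (limit 13.0). Takes about 3 N at the grip; let go, it stays, or springs back a little and still holds
- crank_grip_mid (a point): Middle of the crank's red round grip, 20 mm diameter, its axis square to the bed, reaching 24 mm below this point and 16 mm above; it spins freely on the arm. It circles the screw axis (bed x = 215, y = 105 mm) at 45 mm: at angle q it is at bed x = 215 + 45 cos q, y = 105 - 45 sin q, z = 123 - 0.955 q mm
- magnet_square: bystander: red triangular welding magnet 100 x 100 x 18 mm flat on the bench
- wrench: bystander: steel wrench 160 mm long lying on the bench
- paste_tin: bystander: round tin with a green band, 76 mm diameter, 55 mm high, on the bench
Mind the look-alikes: they are no part of the job. What is shaped like the spacer but black, blue or purple is not meant.

How it is judged:
By the outcome, as a careful person would: the job done as asked, in the order asked, and still so for the second after the job is handed in, with the robot touching nothing.
It also fails if it takes over 72 s, if anything falls off the work surface, if the arm or the gripper's body presses on something with over 40 N, if the wrist force passes 120 N, or if a joint passes its speed limit or range.

## Working session

There is one attempt and no reset: what is moved stays moved. The work goes in short steps, Python scripts to look and compute and a tool call to move; the robot and the scene stay as the last step left them, time stands still between calls to the robot, and variables do not carry over. Pictures are saved under pics/ and viewed, and the job is handed in when it is done.

Besides the shell and the picture viewer there is one more tool, called after "Call:" as name(argument=value, ...), one argument or row to a line, values as JSON. play_rows: Moves the arm, as the interface text tells. Its arguments: {"type":"object","properties":{"increments":{"type":"array"},"jaw":{"type":"number"},"squeeze":{"type":"number"}},"required":["increments"]}

```bash
ls -la; mkdir -p pics; cat > h.py <<'E'
from plant import *
import numpy as np, cv2
from scipy.spatial.transform import Rotation as R
def cam(n,save=None):
    p=camera_params(n); im,d=read_camera(n)
    if save: cv2.imwrite('pics/'+save+'.png',im); np.savez('pics/'+save+'.npz',im=im,d=d,K=p['K'],eye=p['eye'],o=p['orientation'])
    return im,d,p
def load(s):
    z=np.load('pics/'+s+'.npz'); return z['im'],z['d'],dict(K=z['K'],eye=z['eye'],orientation=z['o'])
def Rm(o):
    o=np.array(o); return o if o.shape==(3,3) else R.from_rotvec(o).as_matrix()
def pix2w(p,u,v,d):
    K=np.array(p['K']); c=np.array([(u-K[0,2])/K[0,0]*d,-(v-K[1,2])/K[1,1]*d,-d]); return np.array(p['eye'])+Rm(p['orientation'])@c
def w2pix(p,X):
    K=np.array(p['K']); c=Rm(p['orientation']).T@(np.array(X)-np.array(p['eye'])); return K[0,0]*c[0]/-c[2]+K[0,2], K[1,1]*-c[1]/-c[2]+K[1,2]
E
python3 - <<'E'
from h import *
s=read_state(); print(s)
for n in ("scene","top","wrist"):
    im,d,p=cam(n,n+'0'); print(n,p)
E
```

```text
total 12
drwxr-xr-x  3 agent agent 4096 Dec  6 05:59 .
drwxr-xr-x 23 root  root  4096 Dec  6 05:59 ..
drwxr-xr-x  2 agent agent 4096 Dec  6 05:59 pics
{'t': 0.0, 'q': array([-1.39941927e+00,  1.31118531e-01,  1.48927620e+00, -9.38988054e-06,
        1.52296418e+00, -8.54038382e-02]), 'dq': array([ 0.0006766 ,  0.00039508, -0.00109322, -0.00042987, -0.00063592,
        0.0004079 ]), 'joint_torque': array([ 1.13064016e-03, -5.59837282e+01, -4.91753626e+01,  7.67898420e-02,
        3.52476630e-02, -1.01330422e-04]), 'tool_pos': array([ 0.15230558, -0.57979488,  0.22861456]), 'orientation': array([-2.48664615e+00,  1.91800238e+00,  2.05350357e-03]), 'force': array([ 0.77332111,  0.38734986, -0.45031251]), 'wrist_torque': array([ 0.00551273, -0.02572915,  0.03952643]), 'opening': 0.0930397276877613}
scene {'K': array([[491.47801641,   0.        , 317.74385602],
       [  0.        , 491.47801641, 236.93410327],
       [  0.        ,   0.        ,   1.        ]]), 'eye': array([ 1.11836524, -0.20863614,  1.32475081]), 'orientation': array([0.45272067, 0.2970967 , 1.11674232])}
top {'K': array([[486.11644587,   0.        , 328.1267104 ],
       [  0.        , 486.11644587, 243.92065506],
       [  0.        ,   0.        ,   1.        ]]), 'eye': array([0.43604749, 0.06148337, 1.34164971]), 'orientation': array([ 0.07584604, -0.06592812, -1.5550688 ])}
wrist {'K': array([[371.64829954,   0.        , 308.88523711],
       [  0.        , 371.64829954, 240.17102478],
       [  0.        ,   0.        ,   1.        ]]), 'eye': array([ 0.23356491, -0.5594534 ,  0.38359864]), 'orientation': array([-0.25697481,  0.20094216, -1.30448828])}
```

View pics/scene0.png

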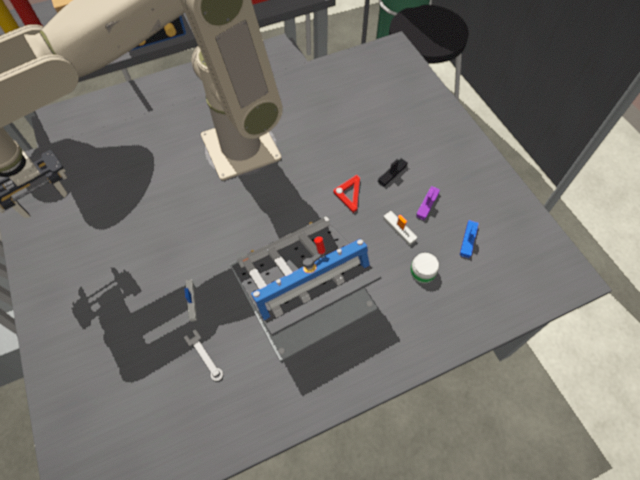

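View pics/top0.png

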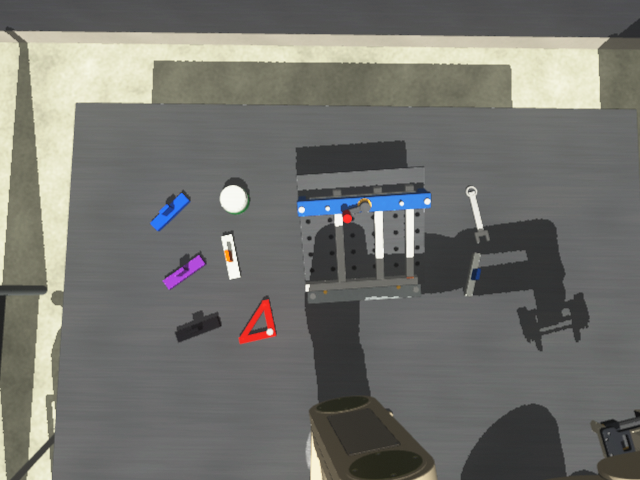

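View pics/wrist0.png

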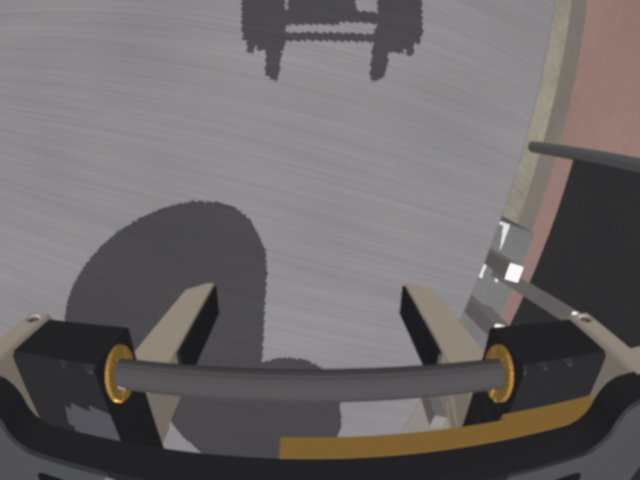

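```bash
python3 - <<'E'
from h import *
im,d,p=load('top0')
c=im[150:310,285:435]; cv2.imwrite('pics/c1.png',cv2.resize(c,None,fx=5,fy=5,interpolation=cv2.INTER_CUBIC)[:600] if 0 else cv2.resize(c,None,fx=3.7,fy=3.7,interpolation=cv2.INTER_CUBIC))
c=im[180:350,145:285]; cv2.imwrite('pics/c2.png',cv2.resize(c,None,fx=3.5,fy=3.5,interpolation=cv2.INTER_CUBIC))
for u,v in [(230,256),(232,240),(235,275),(470,290),(410,240),(379,240),(340,260),(347,218),(313,295),(420,290),(427,201),(302,209),(500,350)]:
    print(u,v,d[v,u],pix2w(p,u,v,d[v,u]).round(4))
E
```

```text
230 256 1.2902939 [0.5167 0.3305 0.0552]
232 240 1.3368769 [0.5635 0.3353 0.0127]
235 275 1.3223385 [0.4675 0.3228 0.0185]
470 290 1.3201077 [ 0.4363 -0.3163  0.0135]
410 240 1.2105895 [ 0.5581 -0.1338  0.1358]
379 240 1.2054286 [ 0.5564 -0.0561  0.1413]
340 260 1.2302321 [0.507  0.0394 0.1126]
347 218 1.0715911 [0.5903 0.0282 0.2794]
313 295 1.3187189 [0.4165 0.1097 0.0161]
420 290 1.3215009 [ 0.4343 -0.1808  0.0128]
427 201 1.1168702 [ 0.6384 -0.1565  0.237 ]
302 209 1.1198124 [0.6163 0.1306 0.234 ]
500 350 1.3217043 [ 0.2751 -0.4007 -0.0033]
```

View pics/c1.png

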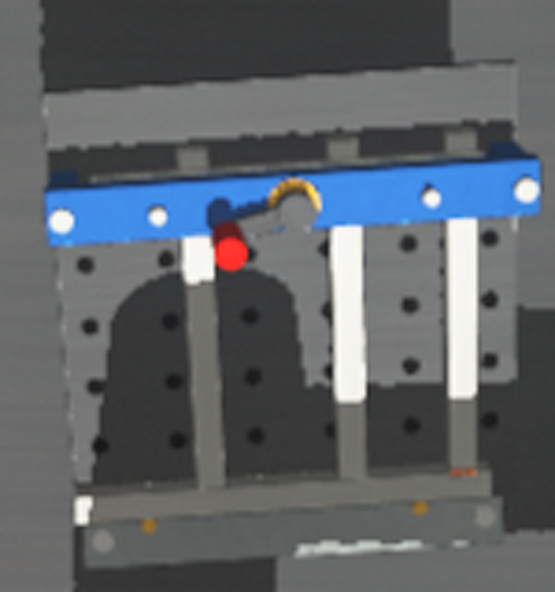

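View pics/c2.png

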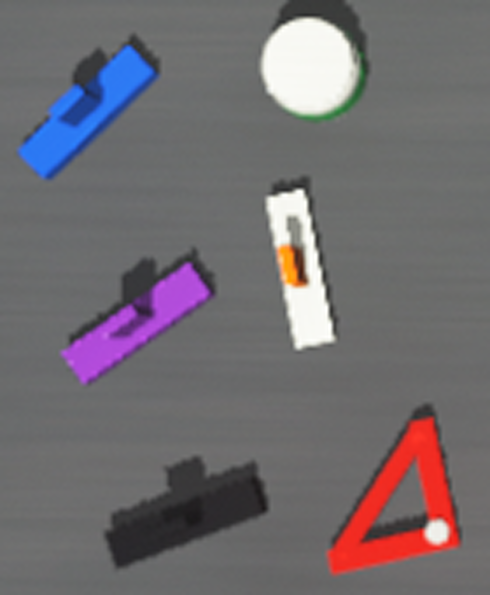

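```bash
cat >> h.py <<'E'
yaw=0.0768; B0=np.array([0.4716,-0.1303,0.075])
try:
    import json; _j=json.load(open('bed.json')); yaw=_j['yaw']; B0=np.array(_j['B0'])
except Exception: pass
def bedR():
    return R.from_euler('z',yaw).as_matrix()@R.from_euler('y',-25,degrees=True).as_matrix()
def b2w(X): return B0+bedR()@np.array(X,float)   # m
def w2b(X): return bedR().T@(np.array(X,float)-B0)
def wpix(p,X):  # fisheye
    K=np.array(p['K']); c=Rm(p['orientation']).T@(np.array(X)-np.array(p['eye'])); c=np.array([c[0],-c[1],-c[2]])
    th=np.arctan2(np.hypot(c[0],c[1]),c[2]); ph=np.arctan2(c[1],c[0]); r=K[0,0]*th
    return K[0,2]+r*np.cos(ph),K[1,2]+r*np.sin(ph)
def wray(p,u,v):
    K=np.array(p['K']); dx,dy=u-K[0,2],v-K[1,2]; r=np.hypot(dx,dy); th=r/K[0,0]
    c=np.array([np.sin(th)*dx/r,-np.sin(th)*dy/r,-np.cos(th)]); return Rm(p['orientation'])@c
def wplane(p,u,v,n,pt):
    """ray/plane intersection"""
    e=np.array(p['eye']); r=wray(p,u,v); return e+r*(np.dot(n,np.array(pt)-e)/np.dot(n,r))
def wbed(p,u,v,z):  # bed coords of pixel on plane bed z (m)
    n=bedR()[:,2]; return w2b(wplane(p,u,v,n,b2w([0,0,z])))
def wz(p,u,v,z): return wplane(p,u,v,np.array([0,0,1.]),[0,0,z])
def tool():
    s=read_state(); return s,np.array(s['tool_pos']),R.from_rotvec(s['orientation']).as_matrix()
def go(target, jawdir=None):
    """print rows numbers to reach world target; jawdir= desired world xy direction of tool x (mod pi)"""
    s,P,T=tool(); d=T.T@(np.array(target)-P)*100; out=[round(float(x),2) for x in d]
    if jawdir is not None:
        j=T.T@np.array([jawdir[0],jawdir[1],0.]); a=np.arctan2(j[1],j[0]); a=(a+np.pi/2)%np.pi-np.pi/2; out.append(round(float(a),3))
    print('rel',out,'P',P.round(4),'t',round(s['t'],2),'F',np.array(s['force']).round(2),'open',round(s['opening'],4))
E
python3 - <<'E'
from h import *
s,P,T=tool(); print(T.round(3)); print({k:v for k,v in s.items() if k=='tips_ahead'})
import plant; print([n for n in dir(plant) if not n.startswith('_')])
p=camera_params('wrist'); print((T.T@(p['eye']-P)).round(4)); print((T.T@Rm(p['orientation'])).round(3))
ey=bedR()[:,1]
go([0.45,-0.05,0.38],ey)
sp=np.array([0.5167,.3305])
print('depthcheck'); 
E
```

```text
[[ 0.254 -0.967 -0.   ]
 [-0.967 -0.254  0.001]
 [-0.001 -0.    -1.   ]]
{}
['IKError', 'camera_params', 'close_job', 'read_camera', 'read_state', 'tips_ahead']
[ 0.0007 -0.0838 -0.1549]
[[ 1.     0.001  0.001]
 [ 0.001 -0.954 -0.299]
 [ 0.     0.299 -0.954]]
rel [-43.72, -42.25, -15.05, 0.18] P [ 0.1523 -0.5799  0.2288] t 0.15 F [-0.13  0.83  0.45] open 0.0935
depthcheck
```

Call:
play_rows(
  increments=[
    [[-3,-4,-2,-0.15],[-6,-8,-4,-0.3],[-9,-12,-6,-0.45],[-12,-16,-8,-0.6],[-15,-20,-10,-0.75]],
  ],
)

```text
t: 0.65
tool_pos: [0.2973, -0.3964, 0.3223]
orientation: [-3.019, 0.865, 0.001]
force: [0.2, 0.5, -0.1]
opening: 0.093
```

```bash
python3 - <<'E'
from h import *
go([.62,-.02,.40],bedR()[:,1]); print(read_state()['q'].round(3))
E
```

```text
rel [7.43, -49.03, -7.71, 0.936] P [ 0.2973 -0.3964  0.3223] t 0.65 F [ 0.16  0.53 -0.14] open 0.093
[-1.031e+00 -1.720e-01  1.620e+00  1.000e-03  1.696e+00 -4.730e-01]
```

Call:
play_rows(
  increments=[
    [[0.8,-4.9,-1.5,-0.15],[1.6,-9.8,-3,-0.3],[2.4,-14.7,-4.5,-0.45],[3.2,-19.6,-6,-0.6],[4,-24.5,-7.5,-0.75]],
  ],
)

```text
t: 1.15
tool_pos: [0.4548, -0.2161, 0.3949]
orientation: [-3.126, -0.301, 0.0]
force: [0.1, -0.9, 0.3]
opening: 0.0929
```

```bash
python3 - <<'E'
from h import *
go([.62,-.02,.40],bedR()[:,1]); print(read_state()['q'].round(3))
E
```

```text
rel [19.96, -16.1, -0.48, -1.455] P [ 0.4548 -0.2161  0.3949] t 1.15 F [ 0.07 -0.87  0.26] open 0.0929
[-5.460e-01 -1.360e-01  1.456e+00  1.000e-03  1.822e+00 -7.380e-01]
```

Call:
play_rows(
  increments=[
    [[4,-3.2,-0.1,-0.15],[8,-6.4,-0.2,-0.3],[12,-9.6,-0.3,-0.45],[16,-12.8,-0.4,-0.6],[20,-16,-0.5,-0.75]],
  ],
)

```text
t: 1.65
tool_pos: [0.6163, -0.0251, 0.3997]
orientation: [-2.798, -1.425, -0.0]
force: [-1.1, -0.5, 0.8]
opening: 0.0927
```

Call:
play_rows(
  increments=[
    [[0,0,0,-0.15],[0,0,0,-0.3],[0,0,0,-0.45],[0,0,0,-0.6],[0,0,0,-0.7]],
  ],
)

```text
t: 2.15
tool_pos: [0.6163, -0.025, 0.3992]
orientation: [-2.132, -2.305, -0.0]
force: [-0.2, -0.9, 0.3]
opening: 0.0929
```

```bash
python3 - <<'E'
from h import *
go([.62,-.02,.40],bedR()[:,1]); print(read_state()['q'].round(3))
cam('wrist','w1')
E
```

```text
rel [0.47, 0.41, -0.08, 0.001] P [ 0.6163 -0.025   0.3992] t 2.15 F [-0.16 -0.91  0.31] open 0.0929
[-0.124  0.176  1.132  0.002  1.835 -1.773]
```

View pics/w1.png

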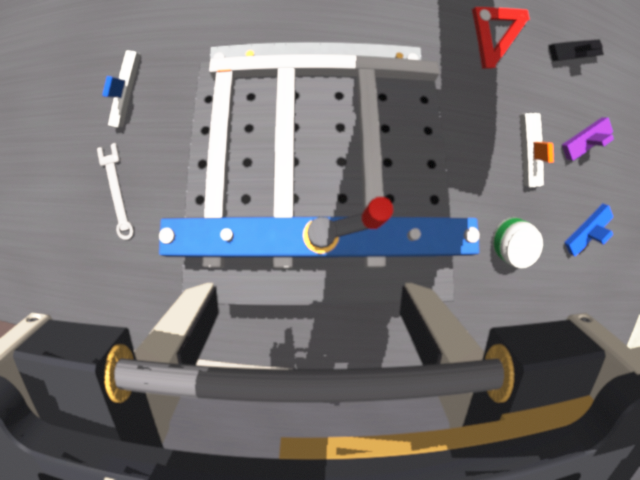

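```bash
python3 - <<'E'
from h import *
im,d,p=load('w1')
c=im[40:240,190:390]; cv2.imwrite('pics/c3.png',cv2.resize(c,None,fx=3,fy=3,interpolation=cv2.INTER_CUBIC))
c=im[100:200,490:590]; cv2.imwrite('pics/c4.png',cv2.resize(c,None,fx=6,fy=6,interpolation=cv2.INTER_CUBIC))
print(d[150,530],d[100,280])
E
```

```text
0.51548165 0.40938556
```

View pics/c3.png

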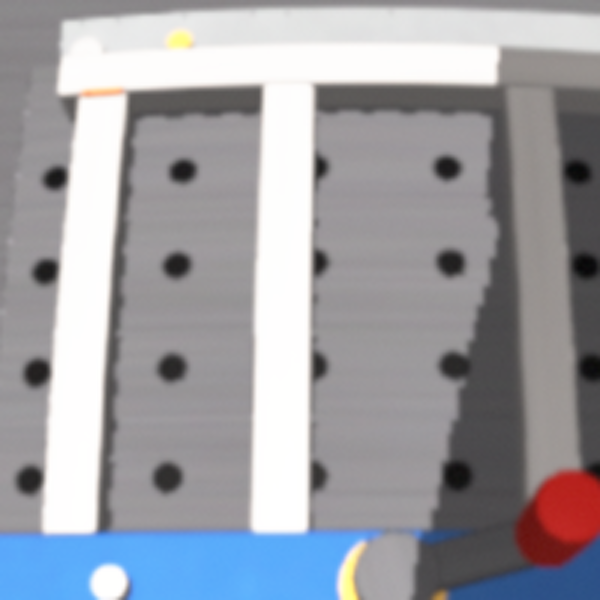

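View pics/c4.png

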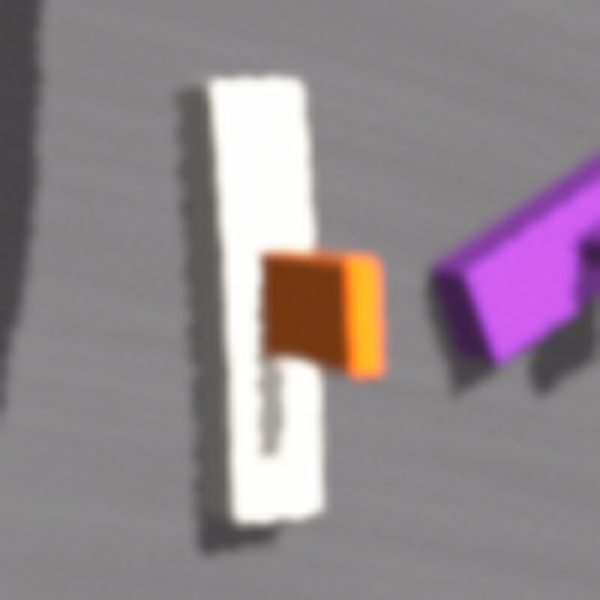

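```bash
python3 - <<'E'
from h import *
im,d,p=load('w1')
def b(u,v): return (wbed(p,190+u/3,40+v/3,.02)*1000).round(1)[:2]
for n,a in dict(end=[(80,92),(127,92),(43,530),(99,530)],a=[(262,88),(315,88),(251,530),(310,530)],b=[(508,88),(555,88),(526,470),(578,470)]).items():
    print(n,[b(*q) for q in a])
for q in [(210,78),(303,78),(325,515),(233,522)]: print('sp',wz(p,490+q[0]/6,100+q[1]/6,.02).round(4))
for q in [(345,255),(383,257),(386,378),(348,375)]: print('tab',wz(p,490+q[0]/6,100+q[1]/6,.065).round(4))
for k in [(167,235),(473,235),(378,207)]:
    print(w2b(wplane(p,*k,bedR()[:,2],b2w([0,0,.074])))*1000)
    D=d[k[1],k[0]]; print('depth',D)
r=(wbed(p,379,208,.137)*1000).round(1); print('grip',r, np.arctan2(105-r[1],r[0]-215))
print(tips_ahead() if callable(tips_ahead) else tips_ahead)
E
```

```text
end [array([  1.6, -20.1]), array([ 3.3, -0. ]), array([187.1, -19.9]), array([187.4,   1.2])]
a [array([ 4.2, 55.6]), array([ 4.7, 77. ]), array([187.8,  56.2]), array([187.9,  77.1])]
b [array([  3.3, 155.1]), array([  2.2, 174.6]), array([165.8, 154.3]), array([165.5, 173.4])]
sp [0.4624 0.3071 0.02  ]
sp [0.4559 0.3384 0.02  ]
sp [0.5742 0.3666 0.02  ]
sp [0.5805 0.3344 0.02  ]
tab [0.5041 0.3269 0.065 ]
tab [0.5023 0.3397 0.065 ]
tab [0.5329 0.3462 0.065 ]
tab [0.5342 0.3333 0.065 ]
[215.22001565 -40.87682878  74.        ]
depth 0.33106247
[215.4444001  251.78923685  74.        ]
depth 0.33203566
[189.46332118 157.29511341  74.        ]
depth 0.2766706
grip [204.7 145.8 137. ] -1.8180804613413957
0.011
```

```bash
python3 - <<'E'
from h import *
go([.5184,.3366,.12],[np.cos(1.796),np.sin(1.796)])
E
```

```text
rel [36.8, -6.72, 28.0, -0.142] P [ 0.6162 -0.0251  0.3992] t 2.2 F [ 0.33 -0.11 -0.09] open 0.093
```

Call:
play_rows(
  increments=[
    [[4.5,-1,0,-0.05],[9,-2,0,-0.1],[13.5,-3,0,-0.142],[18,-3.5,2,-0.142],[22,-4,4,-0.142]],
  ],
  jaw=4,
)

```text
t: 2.7
tool_pos: [0.5576, 0.1929, 0.3599]
orientation: [-1.96, -2.454, -0.003]
force: [0.6, -0.7, 0.2]
opening: 0.0574
```

```bash
python3 - <<'E'
from h import *
go([.5184,.3366,.12],[np.cos(1.796),np.sin(1.796)])
E
```

```text
rel [14.83, -0.68, 24.03, -0.003] P [0.5576 0.1929 0.3599] t 2.7 F [ 0.62 -0.65  0.18] open 0.0574
```

Call:
play_rows(
  increments=[
    [[4,-0.2,3,0],[8,-0.4,6,0],[12,-0.6,9,0],[14.8,-0.7,13,0],[14.8,-0.7,17,0]],
  ],
)

```text
t: 3.2
tool_pos: [0.5166, 0.3398, 0.1889]
orientation: [-1.958, -2.454, -0.005]
force: [1.0, 0.0, -1.0]
opening: 0.0397
```

```bash
python3 - <<'E'
from h import *
go([.5184,.3366,.04],[np.cos(1.796),np.sin(1.796)])
cam('wrist','w2')
E
```

```text
rel [-0.41, 0.08, 14.89, -0.001] P [0.5166 0.3398 0.1889] t 3.2 F [ 0.97  0.05 -0.96] open 0.0397
```

View pics/w2.png

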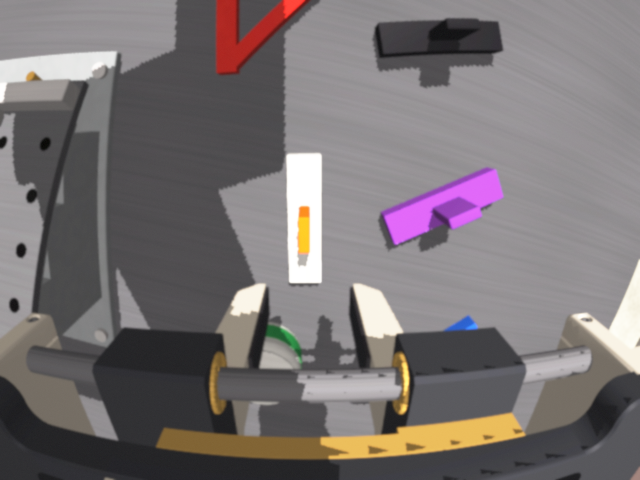

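```bash
python3 - <<'E'
from h import *
im,d,p=load('w2')
c=im[140:300,260:350]; cv2.imwrite('pics/c5.png',cv2.resize(c,None,fx=4,fy=3.7,interpolation=cv2.INTER_CUBIC))
q=[wz(p,*k,.02) for k in [(287,154),(321,154),(321,283),(289,283)]]
for x in q: print(x.round(4))
m=np.mean(q,0); print('c',m.round(4)); a=(q[2]+q[3]-q[0]-q[1])/2; print(np.arctan2(a[1],a[0]),np.linalg.norm(a))
E
```

```text
[0.462  0.3079 0.02  ]
[0.4556 0.3366 0.02  ]
[0.5733 0.3643 0.02  ]
[0.58   0.3346 0.02  ]
c [0.5177 0.3359 0.02  ]
0.22699270805582053 0.12094180182925014
```

View pics/c5.png

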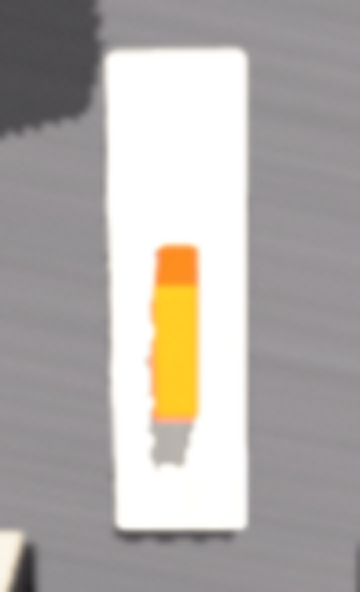

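Call:
play_rows(
  increments=[
    [[-0.4,0.1,4.5,0],[-0.4,0.1,9,0],[-0.4,0.1,12,0],[-0.4,0.1,14,0],[-0.4,0.1,14.9,0]],
  ],
)

```text
t: 3.75
tool_pos: [0.5129, 0.3309, 0.0288]
orientation: [-1.958, -2.447, 0.018]
force: [-1.0, 0.5, -0.3]
opening: 0.04
```

Call:
play_rows(
  increments=[
    [[0,0,0,0],[0,0,0,0],[0,0,0,0]],
  ],
  jaw=0,
  squeeze=20,
)

```text
t: 4.05
tool_pos: [0.5139, 0.3312, 0.0304]
orientation: [-1.959, -2.448, 0.015]
force: [0.9, -0.1, -2.8]
opening: 0.0289
```

```bash
python3 - <<'E'
from h import *
go([.5178,.336,.04],[np.cos(1.797),np.sin(1.797)])
E
```

```text
rel [0.38, 0.47, -0.97, -0.006] P [0.5139 0.3312 0.0304] t 4.05 F [ 0.94 -0.11 -2.75] open 0.0289
```

Call:
play_rows(
  increments=[
    [[0,0,0,0],[0.2,0.25,-0.5,0],[0.38,0.45,-1.0,0],[0.38,0.45,-1.0,0]],
  ],
  jaw=4,
)

```text
t: 4.45
tool_pos: [0.519, 0.337, 0.0424]
orientation: [-1.96, -2.449, 0.011]
force: [-0.6, 0.5, -0.3]
opening: 0.04
```

```bash
python3 - <<'E'
from h import *
s,P,T=tool(); print(T.round(4))
go([.5178,.336,.04],[np.cos(1.797),np.sin(1.797)])
cam('wrist','w3')
E
```

```text
[[-2.190e-01  9.757e-01 -8.100e-03]
 [ 9.757e-01  2.190e-01 -2.200e-03]
 [-4.000e-04 -8.400e-03 -1.000e+00]]
rel [-0.07, -0.13, 0.24, -0.005] P [0.519  0.337  0.0424] t 4.45 F [-0.55  0.46 -0.28] open 0.04
```

View pics/w3.png

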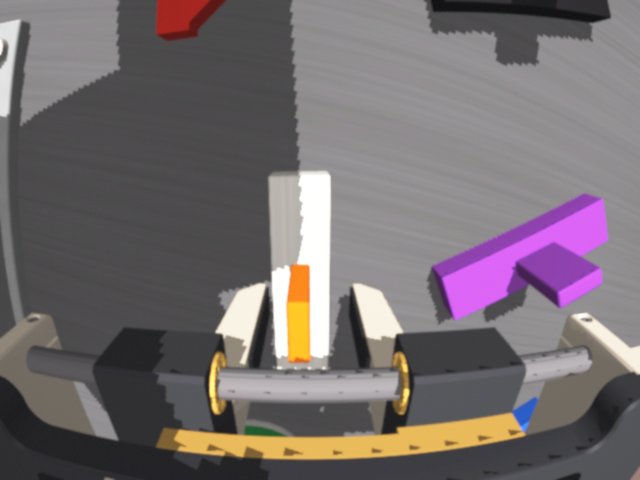

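Call:
play_rows(
  increments=[
    [[-0.07,-0.1,0.2,0],[-0.07,-0.1,0.2,0],[-0.07,-0.1,0.2,0],[-0.07,-0.1,0.2,0]],
  ],
  jaw=0,
  squeeze=20,
)

```text
t: 4.9
tool_pos: [0.5175, 0.3354, 0.0394]
orientation: [-1.96, -2.449, 0.013]
force: [0.8, -0.6, 0.5]
opening: 0.0128
```

Call:
play_rows(
  increments=[
    [[0,0,0,0],[0,0,-1,0],[0,0,-3,0],[0,0,-6,0],[0,0,-10,0]],
  ],
)

```text
t: 5.4
tool_pos: [0.5168, 0.3349, 0.1385]
orientation: [-1.959, -2.447, 0.02]
force: [1.1, 0.5, -2.3]
opening: 0.0102
```

```bash
python3 - <<'E'
from h import *
e=bedR(); go(b2w([.063,.017,.15]),e[:,1])
cam('wrist','w4')
E
```

```text
rel [-42.65, -15.12, -9.59, 0.144] P [0.5168 0.3349 0.1385] t 5.4 F [ 1.13  0.54 -2.25] open 0.0102
```

View pics/w4.png

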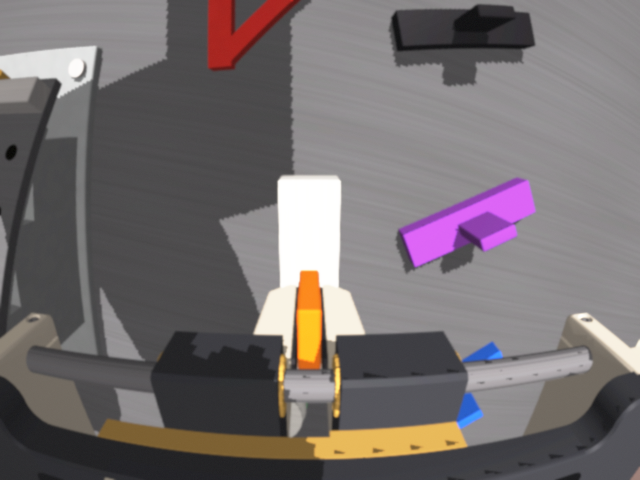

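```bash
python3 - <<'E'
from h import *
e=bedR(); t=b2w([.066,.018,.047]); print(t, B0); t[2]=.25; go(t,e[:,1])
E
```

```text
[ 0.51005445 -0.10928766  0.14548927] [ 0.4716 -0.1303  0.075 ]
rel [-43.31, -10.87, -10.18, 0.144] P [0.521  0.3372 0.1484] t 5.45 F [4.36 1.93 3.62] open 0.0097
```

Call:
play_rows(
  increments=[
    [[-2,-0.5,-3,0.03],[-5,-1.2,-6,0.06],[-9,-2.2,-9,0.09],[-13,-3.2,-10.2,0.12],[-17,-4.3,-10.2,0.144]],
  ],
)

```text
t: 5.95
tool_pos: [0.5176, 0.1608, 0.2541]
orientation: [2.134, 2.304, 0.005]
force: [0.8, 0.5, -1.7]
opening: 0.0102
```

Call:
play_rows(
  increments=[
    [[-4.5,-0.5,0,0],[-9,-1,0,0],[-13,-1.4,0,0],[-17,-1.8,0,0],[-20,-2.2,0,0]],
  ],
)

```text
t: 6.45
tool_pos: [0.5105, -0.0425, 0.2543]
orientation: [2.135, 2.302, 0.005]
force: [-0.7, -0.3, -2.5]
opening: 0.0102
```

```bash
python3 - <<'E'
from h import *
e=bedR(); t=b2w([.066,.018,.047]); t[2]=.25; go(t,e[:,1]); print(tool()[2].round(3))
E
```

```text
rel [-6.65, -0.55, 0.42, -0.002] P [ 0.5105 -0.0425  0.2543] t 6.45 F [-0.67 -0.35 -2.48] open 0.0102
[[-0.075  0.997  0.004]
 [ 0.997  0.075  0.001]
 [ 0.001  0.004 -1.   ]]
```

Call:
play_rows(
  increments=[
    [[-2.5,-0.2,0.4,0],[-5,-0.4,0.4,0],[-6.65,-0.55,2,0],[-6.65,-0.55,4.5,0],[-6.65,-0.55,6.5,0]],
  ],
)

```text
t: 6.95
tool_pos: [0.5099, -0.1098, 0.1885]
orientation: [2.137, 2.301, 0.005]
force: [0.3, -0.6, -2.3]
opening: 0.0097
```

```bash
python3 - <<'E'
from h import *
e=bedR(); t=b2w([.066,.018,.047]); t[2]-=.008; go(t,e[:,1])
cam('wrist','w5')
E
```

```text
rel [0.05, -0.0, 5.1, -0.003] P [ 0.5099 -0.1098  0.1885] t 6.95 F [ 0.29 -0.6  -2.29] open 0.0097
```

View pics/w5.png

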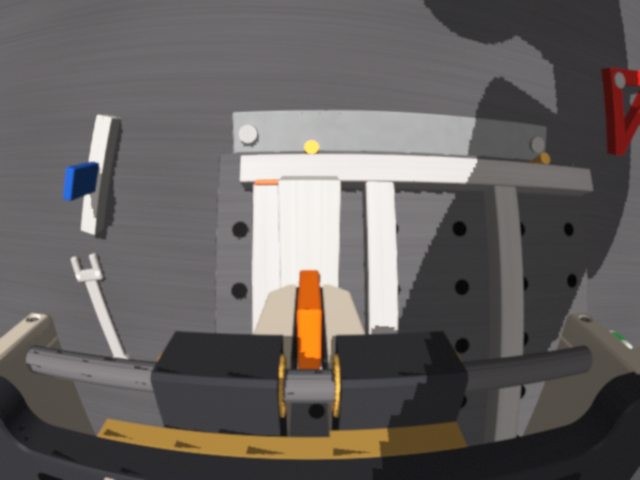

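Call:
play_rows(
  increments=[
    [[0,0,0.8,0],[0,0,1.6,0],[0,0,2.2,0],[0,0,2.7,0],[0,0,3.0,0]],
  ],
  squeeze=10,
)

```text
t: 7.5
tool_pos: [0.5076, -0.1089, 0.1549]
orientation: [-2.135, -2.3, -0.0]
force: [-7.2, 0.6, 4.8]
opening: 0.0096
```

Call:
play_rows(
  increments=[
    [[0,0,0.5,0],[0,0,0.9,0],[0,0,1.3,0]],
  ],
)

```text
t: 7.8
tool_pos: [0.5072, -0.1089, 0.1425]
orientation: [-2.134, -2.3, 0.001]
force: [-6.4, 0.2, 2.4]
opening: 0.0097
```

```bash
python3 - <<'E'
from h import *
e=bedR(); t=b2w([.066,.018,.047]); t[2]-=.008; go(t,e[:,1])
cam('wrist','w6')
E
```

```text
rel [-0.06, 0.28, 0.5, -0.002] P [ 0.5072 -0.1089  0.1425] t 7.8 F [-6.44  0.2   2.42] open 0.0097
```

View pics/w6.png

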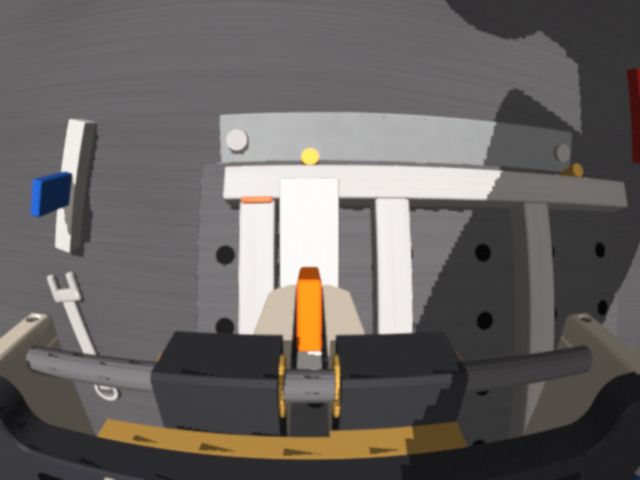

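Call:
play_rows(
  increments=[
    [[0,0.5,0,0],[0,0.8,0.2,0],[0,0.8,0.5,0],[0,0.8,0.5,0]],
  ],
)

```text
t: 8.25
tool_pos: [0.5159, -0.1085, 0.1405]
orientation: [-2.135, -2.302, 0.0]
force: [-12.0, 2.4, 18.9]
opening: 0.01
```

```bash
python3 - <<'E'
from h import *
e=bedR(); t=b2w([.066,.018,.047]); t[2]-=.008; go(t,e[:,1])
cam('wrist','w7')
im,d,p=cam('scene','s7'); cv2.imwrite('pics/s7c.png',cv2.resize(im[200:340,220:390],None,fx=4,fy=4,interpolation=cv2.INTER_CUBIC))
E
```

```text
rel [-0.03, -0.59, 0.3, -0.002] P [ 0.5159 -0.1085  0.1405] t 8.25 F [-12.04   2.37  18.91] open 0.01
```

View pics/w7.png

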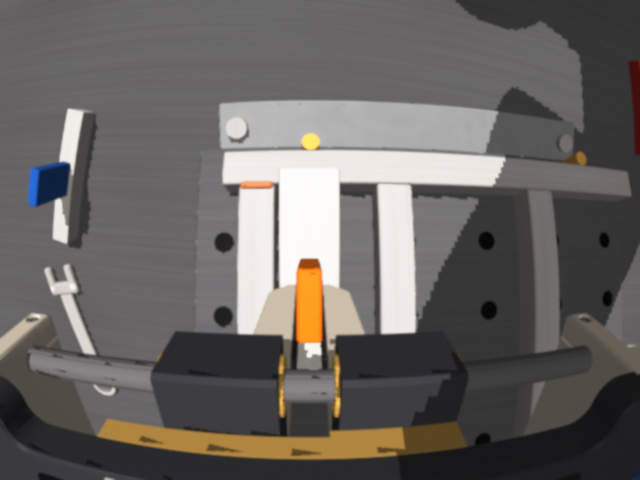

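View pics/s7c.png

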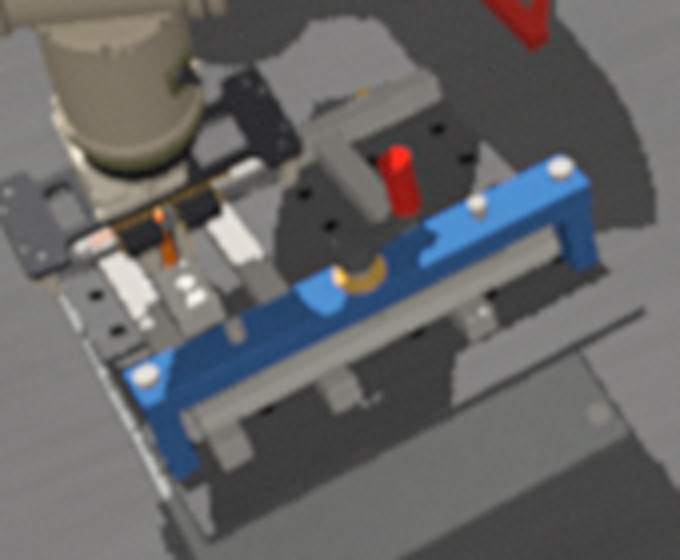

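```bash
cat >> h.py <<'E'
def wpt(p,d,u,v):
    r=wray(p,u,v); ax=-Rm(p['orientation'])[:,2]; return np.array(p['eye'])+r*(d[int(v),int(u)]/np.dot(r,ax))
E
python3 - <<'E'
from h import *
for n in ('w6','w7'):
    im,d,p=load(n)
    print(n,'block')
    for v in (172,176,182,190,200,210,220,235,245,255): print(v,(w2b(wpt(p,d,309,v))*1000).round(1))
    print('end picket'); 
    for v in (205,240,280): print((w2b(wpt(p,d,255,v))*1000).round(1))
    print('rail',(w2b(wpt(p,d,400,180))*1000).round(1), 'bed',(w2b(wpt(p,d,440,260))*1000).round(1))
    print('tab',[(w2b(wpt(p,d,311,v))*1000).round(1) for v in (265,270,290,310,330)])
E
```

```text
w6 block
172 [-14.   18.3  19.8]
176 [-11.7  18.3  19.4]
182 [-1.8 18.2 40.3]
190 [ 2.4 18.2 40.2]
200 [ 7.1 18.1 38.4]
210 [12.1 18.1 37.6]
220 [16.9 18.1 35.5]
235 [24.5 18.1 35.1]
245 [29.5 18.1 34.3]
255 [34.4 18.  32.5]
end picket
[  4.8 -12.2  18.5]
[ 24.8 -11.7  19.6]
[ 46.8 -11.4  19.5]
rail [-9.9 70.8 19.3] bed [35.1 99.6 -0. ]
tab [array([39.6, 19. , 32.7]), array([43. , 18.9, 47.8]), array([52.4, 18.7, 76.2]), array([60.2, 18.7, 74.9]), array([68.4, 18.6, 73.1])]
w7 block
172 [ 1.4 17.9 39.4]
176 [ 3.2 17.9 38.5]
182 [ 6.5 17.9 39.1]
190 [10.4 17.9 38.1]
200 [15.  17.8 36.2]
210 [19.8 17.8 35. ]
220 [24.8 17.8 34.7]
235 [32.3 17.8 34.4]
245 [37.1 17.8 32.8]
255 [41.9 17.7 31.6]
end picket
[ 13.2 -11.7  18.9]
[ 32.5 -11.3  18.7]
[ 54.1 -10.9  20. ]
rail [-1.4 69.2 18.4] bed [42.5 97.7 -1.1]
tab [array([49.3, 18.5, 66.1]), array([51.8, 18.4, 75.3]), array([59.4, 18.4, 74.4]), array([67. , 18.4, 74.2]), array([74.9, 18.4, 71.7])]
```

Call:
play_rows(
  increments=[
    [[0,0,-0.4,0],[0,0.4,-0.6,0],[0,0.9,-0.6,0],[0,1.4,-0.6,0],[0,1.4,-0.6,0]],
  ],
)

```text
t: 8.85
tool_pos: [0.5303, -0.1074, 0.1463]
orientation: [-2.135, -2.302, 0.0]
force: [-1.7, 0.9, 0.8]
opening: 0.0099
```

```bash
python3 - <<'E'
from h import *
e=bedR(); t=b2w([.066,.018,.047]); t[2]-=.008; go(t,e[:,1])
cam('wrist','w8')
im,d,p=load('w8')
for v in range(150,260,8): print(v,(w2b(wpt(p,d,309,v))*1000).round(1))
E
```

```text
rel [-0.03, -2.03, 0.88, -0.002] P [ 0.5303 -0.1074  0.1463] t 8.85 F [-1.68  0.89  0.84] open 0.0099
150 [-2.6 17.9 18.9]
158 [ 1.1 17.9 15.9]
166 [ 0.1 17.9 -0.8]
174 [17.  17.8 35.2]
182 [21.4 17.8 35.7]
190 [25.1 17.8 34.1]
198 [29.  17.8 33.2]
206 [33.3 17.8 34. ]
214 [37.  17.8 32.2]
222 [41.2 17.8 32.6]
230 [45.  17.7 31.2]
238 [49.1 17.7 31.7]
246 [52.9 17.7 29.5]
254 [56.9 17.7 29.2]
```

Call:
play_rows(
  increments=[
    [[0,0,0.4,0],[0,0,0.7,0],[0,-0.1,1.0,0],[0,-0.3,1.2,0],[0,-0.4,1.2,0]],
  ],
)

```text
t: 9.4
tool_pos: [0.5298, -0.1077, 0.1388]
orientation: [2.132, 2.3, 0.008]
force: [0.3, 3.3, 17.4]
opening: 0.0098
```

```bash
cat > prof.py <<'E'
from h import *
import sys
e=bedR(); go(b2w([.066,.018,.047]),e[:,1]); s,P,T=tool(); print('tcp bed',(w2b(P)*1000).round(1),'F bed',(e.T@s['force']).round(1))
n=sys.argv[1]; cam('wrist',n)
im,d,p=load(n)
u=int(sys.argv[2]) if len(sys.argv)>2 else 309
for v in range(130,262,10): print(v,(w2b(wpt(p,d,u,v))*1000).round(1))
E
python3 prof.py w9
```

```text
rel [-0.01, -1.98, -0.68, -0.001] P [ 0.5298 -0.1077  0.1388] t 9.4 F [ 0.34  3.29 17.45] open 0.0098
tcp bed [81.1 18.  32.6] F bed [ 7.9  3.3 15.6]
130 [-14.4  17.6  20.8]
140 [-9.2 17.6 18.9]
150 [-3.1 17.6 19.3]
160 [ 0.6 17.5 13.5]
170 [ 2.  17.5 -0.1]
180 [13.7 17.5 18.6]
190 [19.3 17.5 19. ]
200 [24.7 17.5 19.1]
210 [30.1 17.5 19.5]
220 [35.3 17.5 19.1]
230 [40.6 17.4 19.4]
240 [45.8 17.4 19.5]
250 [55.4 17.4 63.9]
260 [59.3 17.4 64.2]
```

Call:
play_rows(
  increments=[
    [[-0.1,-0.3,0.14,0],[-0.2,-0.6,0.28,0],[-0.3,-0.9,0.42,0],[-0.3,-1.1,0.5,0],[-0.3,-1.1,0.5,0]],
  ],
)

```text
t: 9.95
tool_pos: [0.5214, -0.1116, 0.1352]
orientation: [2.129, 2.297, 0.015]
force: [6.9, 2.5, 6.4]
opening: 0.01
```

```bash
python3 prof.py w10
```

```text
rel [0.32, -1.1, -1.04, -0.001] P [ 0.5214 -0.1116  0.1352] t 9.95 F [6.88 2.47 6.44] open 0.01
tcp bed [71.7 14.8 33. ] F bed [9.1 1.9 2.9]
130 [-25.7  14.3  16.1]
140 [-18.2  14.3  19.5]
150 [-12.1  14.3  20.1]
160 [-6.7 14.2 19.1]
170 [-1.3 14.2 18.5]
180 [ 4.4 14.2 18.6]
190 [10.1 14.2 19.4]
200 [15.4 14.2 19.1]
210 [20.9 14.2 19.7]
220 [26.1 14.2 19.5]
230 [31.4 14.2 20. ]
240 [36.4 14.2 19.1]
250 [41.5 14.1 18.4]
260 [49.8 14.2 65.1]
```

View pics/w10.png

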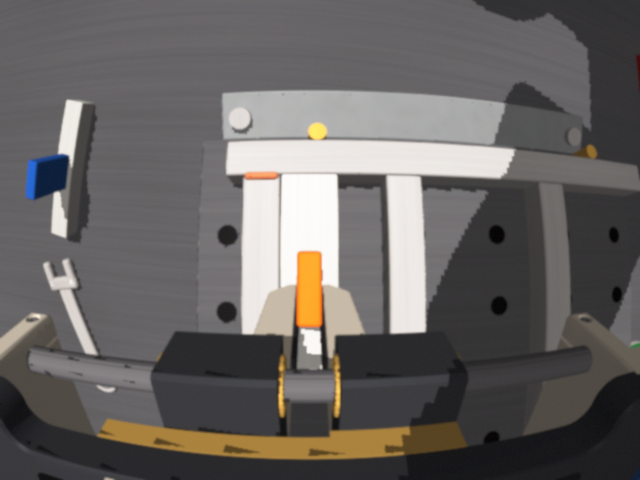

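Call:
play_rows(
  increments=[
    [[0,0,0,0],[0,0,0,0],[0,0,0,0],[0,0,-1.5,0],[0,0,-3.5,0]],
  ],
  jaw=3.2,
)

```text
t: 10.5
tool_pos: [0.5196, -0.1113, 0.1694]
orientation: [2.132, 2.299, 0.012]
force: [-0.0, -0.7, 0.6]
opening: 0.0323
```

Call:
play_rows(
  increments=[
    [[0,0,-1.5,0],[0,0,-4,0],[0,0.0,-6,0],[0,0,-6,0]],
  ],
)

```text
t: 10.9
tool_pos: [0.5206, -0.112, 0.2334]
orientation: [2.128, 2.295, 0.016]
force: [1.0, 0.5, 0.1]
opening: 0.032
```

```bash
python3 prof.py w11 300; python3 -c "
from h import *
s,P,T=tool(); print(T.round(3))"
```

```text
rel [0.36, -1.17, 8.77, -0.001] P [ 0.5206 -0.112   0.2334] t 10.9 F [0.98 0.5  0.07] open 0.032
tcp bed [112.5  14.5 122.3] F bed [ 1.   0.4 -0.4]
130 [-51.8   4.8 -46.4]
140 [-13.8   6.7  19.8]
150 [-5.1  6.7 20.1]
160 [ 3.2  6.8 19.6]
170 [11.3  6.8 18.9]
180 [19.7  6.8 19.6]
190 [27.5  6.8 18.7]
200 [35.7  6.9 19.7]
210 [43.5  6.9 19.6]
220 [51.3  6.9 19.9]
230 [59.   6.9 19.6]
240 [66.5  6.9 19.1]
250 [74.2  7.  20.7]
260 [81.7  6.9 19.4]
[[-0.075  0.997  0.013]
 [ 0.997  0.075  0.   ]
 [-0.001  0.013 -1.   ]]
```

View pics/w11.png

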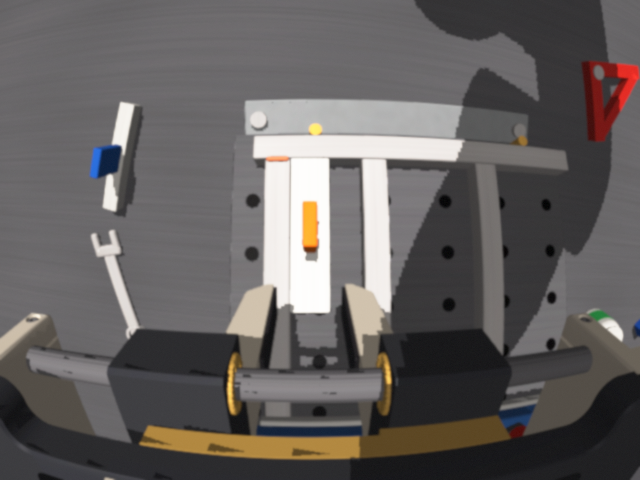

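```bash
cat >> h.py <<'E'
def rows(n, xs, zmin=12, zmax=28, ymin=-60,ymax=270):
    """for bed x stations, list y-intervals where surface z in [zmin,zmax] (mm)"""
    im,d,p=load(n); H,W=d.shape
    K=p['K']; uu,vv=np.meshgrid(np.arange(W),np.arange(H)); dx,dy=uu-K[0,2],vv-K[1,2]; r=np.hypot(dx,dy)+1e-9; th=r/K[0,0]
    c=np.stack([np.sin(th)*dx/r,-np.sin(th)*dy/r,-np.cos(th)],-1)*(d/np.cos(th))[...,None]
    X=c@Rm(p['orientation']).T+p['eye']; Bd=((X-B0)@bedR())*1000
    for x in xs:
        # rays hitting plane z=20: use the pixel grid along y at (x,z=20)
        ys=np.arange(ymin,ymax,.5); pts=[wpix(p,b2w([x/1000,y/1000,.02])) for y in ys]
        m=[]
        for (u,v) in pts:
            u,v=int(round(u)),int(round(v))
            ok=0<=u<W and 0<=v<H and d[v,u]>0 and zmin<Bd[v,u,2]<zmax
            m.append(ok)
        m=np.array(m).astype(int); e=np.diff(np.r_[0,m,0]); a=np.where(e==1)[0]; b=np.where(e==-1)[0]
        print('x',x,[(float(ys[i]),float(ys[j-1])) for i,j in zip(a,b) if j-i>6])
E
python3 - <<'E'
from h import *
rows('w11',[10,30,50,80,100]); rows('w1',[10,40,80,120,160])
E
```

```text
x 10 [(-21.0, 29.0), (54.5, 75.0), (150.5, 172.5)]
x 30 [(-20.5, 14.5), (16.0, 21.5), (23.0, 27.5), (54.5, 74.5), (149.0, 159.0), (160.5, 173.0)]
x 50 [(-20.5, 8.0), (19.5, 29.0), (54.0, 74.5), (149.5, 173.0)]
x 80 [(-21.0, 5.0), (6.0, 29.0), (54.5, 74.5), (150.5, 173.0)]
x 100 [(-12.5, 28.5), (55.0, 75.0), (150.5, 157.5), (159.0, 173.0)]
x 10 [(-20.5, 0.5), (56.0, 75.0), (153.0, 173.0)]
x 40 [(-20.0, 0.5), (56.0, 75.5), (153.5, 173.5)]
x 80 [(-20.0, 1.0), (56.0, 76.0), (154.0, 173.0)]
x 120 [(-20.0, 1.5), (56.0, 75.5), (153.0, 170.5)]
x 160 [(-20.0, 1.5), (57.0, 76.0), (153.0, 173.0)]
```

```bash
cat > gt.py <<'E'
from h import *
import sys
x,y,z,dz=[float(v) for v in sys.argv[1:5]]   # tip bed mm, extra height mm
t=b2w([x/1000,y/1000,z/1000]); t[2]+=.011+dz/1000; go(t,bedR()[:,1]); s,P,T=tool(); tip=P-np.array([0,0,.011]); print('tip bed',(w2b(tip)*1000).round(1),'Fbed',(bedR().T@s['force']).round(1))
E
python3 gt.py 75 65.3 7 80; python3 gt.py 75 65.3 7 0
```

```text
rel [5.05, 1.5, 2.74, -0.001] P [ 0.5199 -0.1117  0.2313] t 10.95 F [ 0.55 -0.45  0.08] open 0.032
tip bed [106.4  14.8 110.7] Fbed [ 0.5 -0.5 -0.1]
rel [5.06, 1.4, 10.74, -0.001] P [ 0.5199 -0.1117  0.2313] t 10.95 F [ 0.55 -0.45  0.08] open 0.032
tip bed [106.4  14.8 110.7] Fbed [ 0.5 -0.5 -0.1]
```

Call:
play_rows(
  increments=[
    [[2,0.7,0,0],[4,1.3,0,0],[5,1.4,1.5,0],[5.05,1.4,4,0],[5.05,1.4,6,0]],
  ],
  jaw=2.9,
)

```text
t: 11.45
tool_pos: [0.5295, -0.0597, 0.168]
orientation: [2.13, 2.3, 0.011]
force: [-0.3, -0.6, 0.1]
opening: 0.0292
```

```bash
python3 gt.py 75 65.3 7 0
```

```text
rel [-0.06, 0.15, 4.4, -0.0] P [ 0.5295 -0.0597  0.168 ] t 11.45 F [-0.28 -0.55  0.07] open 0.0292
tip bed [91.9 65.9 47.7] Fbed [-0.3 -0.5  0.2]
```

Call:
play_rows(
  increments=[
    [[-0.06,0.1,1,0],[-0.06,0.15,2,0],[-0.06,0.15,2.8,0],[-0.06,0.15,3.1,0],[-0.06,0.15,3.1,0]],
  ],
)

```text
t: 11.95
tool_pos: [0.5314, -0.0603, 0.137]
orientation: [2.13, 2.3, 0.011]
force: [0.3, -0.3, -0.4]
opening: 0.029
```

```bash
python3 gt.py 75 65.3 7 0; python3 -c "
from h import *
cam('wrist','w12'); rows('w12',[10,20,30])"
```

```text
rel [0.01, -0.01, 1.3, -0.0] P [ 0.5314 -0.0603  0.137 ] t 11.95 F [ 0.26 -0.27 -0.36] open 0.029
tip bed [80.5 65.2 18.8] Fbed [ 0.1 -0.3 -0.4]
x 10 [(-20.5, 2.5), (4.0, 30.5), (56.0, 75.0), (149.5, 172.5)]
x 20 [(-20.0, 30.0), (56.0, 75.0), (150.5, 172.5)]
x 30 [(-20.5, 30.0), (56.0, 75.0), (150.0, 172.5)]
```

View pics/w12.png

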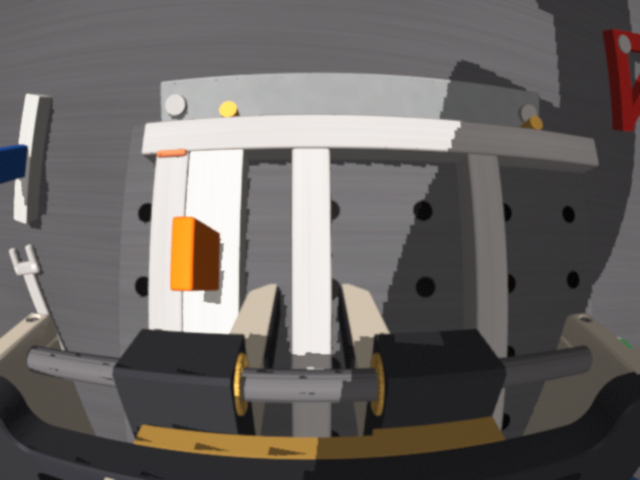

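Call:
play_rows(
  increments=[
    [[0,0,0.5,0],[0,0,0.9,0],[0,0,1.2,0],[0,0,1.2,0]],
  ],
)

```text
t: 12.4
tool_pos: [0.5314, -0.0602, 0.1249]
orientation: [2.13, 2.3, 0.011]
force: [0.5, -0.7, -0.2]
opening: 0.0291
```

Call:
play_rows(
  increments=[
    [[0,0,0,0],[0,0,0,0],[0,0,0,0]],
  ],
  jaw=0,
  squeeze=50,
)

```text
t: 12.7
tool_pos: [0.5313, -0.06, 0.1248]
orientation: [2.13, 2.3, 0.011]
force: [-0.1, 1.2, -1.2]
opening: 0.0194
```

```bash
python3 gt.py 75 65.3 7 0
```

```text
rel [-0.02, 0.01, 0.08, -0.0] P [ 0.5313 -0.06    0.1248] t 12.7 F [-0.07  1.23 -1.24] open 0.0194
tip bed [75.3 65.5  7.7] Fbed [-0.5  1.2 -1.1]
```

Call:
play_rows(
  increments=[
    [[-0.2,0,0,0],[-0.4,0,0,0],[-0.65,0,0,0],[-0.75,0,0,0],[-0.75,0,0,0]],
  ],
)

```text
t: 13.2
tool_pos: [0.532, -0.0677, 0.1248]
orientation: [2.131, 2.3, 0.011]
force: [0.4, 3.2, -0.1]
opening: 0.0198
```

```bash
python3 gt.py 75 59 7 0; python3 -c "
from h import *
cam('wrist','w13'); rows('w13',[10,20,30])"
```

```text
rel [0.12, 0.0, 0.08, -0.0] P [ 0.532  -0.0677  0.1248] t 13.2 F [ 0.41  3.18 -0.14] open 0.0198
tip bed [75.3 57.8  7.7] Fbed [ 0.5  3.1 -0.4]
x 10 [(-20.5, 30.0), (47.5, 66.5), (150.0, 172.5)]
x 20 [(-20.5, 29.5), (47.5, 66.5), (149.5, 173.0)]
x 30 [(-20.0, 30.0), (47.5, 66.5), (149.5, 172.0)]
```

Call:
play_rows(
  increments=[
    [[0.1,0,0,0],[0.15,0,0,0],[0.15,0,-0.8,0],[0.15,0,-2.5,0],[0.15,0,-5,0]],
  ],
  jaw=2.3,
  squeeze=10,
)

```text
t: 13.75
tool_pos: [0.5304, -0.0663, 0.1745]
orientation: [2.132, 2.301, 0.009]
force: [0.7, 0.7, -0.5]
opening: 0.0229
```

```bash
python3 gt.py 88 24 7 35;python3 -c "
from h import *
cam('wrist','w14'); rows('w14',[10,30,50,60,80,100])"
```

```text
rel [-3.53, 1.32, 1.01, -0.0] P [ 0.5304 -0.0663  0.1745] t 13.75 F [ 0.74  0.67 -0.49] open 0.0229
tip bed [95.  59.3 53.4] Fbed [ 0.5  0.6 -0.8]
x 10 [(-20.5, 16.0), (17.5, 29.5), (50.5, 67.0), (150.0, 172.5)]
x 30 [(-20.0, 4.5), (5.5, 29.5), (47.0, 66.5), (151.0, 172.5)]
x 50 [(-19.5, -3.0), (18.0, 30.0), (47.5, 66.5), (150.5, 172.5)]
x 60 [(-20.5, -3.5), (18.0, 29.5), (47.5, 66.5), (150.0, 172.5)]
x 80 [(-20.0, 29.5), (47.5, 66.5), (151.5, 162.0), (163.5, 172.5)]
x 100 [(-19.5, 22.5), (47.5, 67.0), (151.0, 172.5)]
```

Call:
play_rows(
  increments=[
    [[0,0.6,-2,0],[-1,1.2,-3,0],[-2,1.3,-3,0],[-3,1.3,-2.5,0],[-3.55,1.3,-2,0]],
  ],
  jaw=9.3,
)

```text
t: 14.3
tool_pos: [0.5479, -0.1023, 0.1993]
orientation: [2.129, 2.296, 0.013]
force: [-0.7, 1.0, -0.8]
opening: 0.0585
```

```bash
python3 gt.py 88 23.5 7 15;python3 -c "
from h import *
cam('wrist','w15')"
```

```text
rel [0.15, -0.21, 5.47, -0.001] P [ 0.5479 -0.1023  0.1993] t 14.3 F [-0.65  0.99 -0.75] open 0.0585
tip bed [118.7  22.1  69.6] Fbed [-0.8  1.  -0.4]
```

View pics/w15.png

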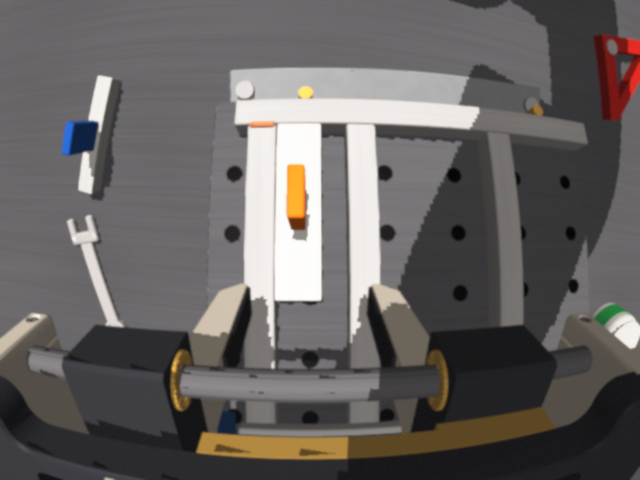

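Call:
play_rows(
  increments=[
    [[0.15,-0.2,1,0],[0.15,-0.2,1.5,0],[0.15,-0.2,2,0],[0.15,-0.2,2.5,0],[0.15,-0.2,2.5,0]],
  ],
)

```text
t: 14.85
tool_pos: [0.5449, -0.1009, 0.1719]
orientation: [2.131, 2.298, 0.011]
force: [-0.6, -0.3, -0.1]
opening: 0.0929
```

```bash
python3 gt.py 88 23.5 8 0;python3 -c "
from h import *
cam('wrist','w16')"
```

```text
rel [-0.02, 0.06, 4.15, -0.001] P [ 0.5449 -0.1009  0.1719] t 14.85 F [-0.57 -0.33 -0.14] open 0.0929
tip bed [104.6  23.7  46. ] Fbed [-0.6 -0.3  0.1]
```

View pics/w16.png

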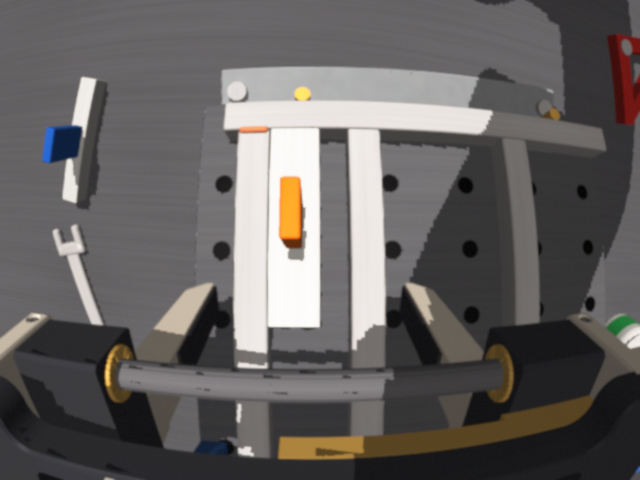

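Call:
play_rows(
  increments=[
    [[0,0.05,0.8,0],[0,0.05,1.6,0],[0,0.05,2.4,0],[0,0.05,3.2,0],[0,0.05,3.2,0]],
  ],
)

```text
t: 15.4
tool_pos: [0.5449, -0.1007, 0.1385]
orientation: [2.132, 2.3, 0.009]
force: [0.7, -0.1, -0.5]
opening: 0.0928
```

```bash
python3 gt.py 88 23.5 8 0
```

```text
rel [-0.04, 0.09, 0.81, -0.001] P [ 0.5449 -0.1007  0.1385] t 15.4 F [ 0.72 -0.1  -0.46] open 0.0928
tip bed [90.5 23.9 15.7] Fbed [ 0.4 -0.2 -0.7]
```

Call:
play_rows(
  increments=[
    [[0,0.05,0.4,0],[0,0.05,0.7,0],[0,0.05,0.8,0]],
  ],
)

```text
t: 15.7
tool_pos: [0.5453, -0.1006, 0.1301]
orientation: [2.133, 2.3, 0.009]
force: [-0.4, -0.0, -0.2]
opening: 0.0927
```

Call:
play_rows(
  increments=[
    [[-0.3,0,0,0],[-0.6,0,0,0],[-0.85,0,0,0],[-0.85,0,0,0],[-0.85,0,0,0]],
  ],
  jaw=0,
  squeeze=30,
)

```text
t: 16.2
tool_pos: [0.5464, -0.1098, 0.1304]
orientation: [2.131, 2.299, 0.008]
force: [3.1, -1.9, -1.5]
opening: 0.0696
```

```bash
python3 gt.py 88 15 8 0; python3 -c "
from h import *
cam('wrist','w17'); rows('w17',[10,20,30])"
```

```text
rel [0.03, 0.02, -0.0, -0.001] P [ 0.5464 -0.1098  0.1304] t 16.2 F [ 3.12 -1.86 -1.48] open 0.0696
tip bed [87.8 14.7  8.1] Fbed [ 2.1 -2.1 -2.6]
x 10 [(-20.5, 16.5), (17.5, 36.5), (37.5, 48.5), (148.5, 172.5)]
x 20 [(-20.5, 4.5), (5.5, 48.0), (147.5, 171.5)]
x 30 [(-20.5, 15.5), (16.5, 33.0), (34.0, 48.5), (148.0, 172.0)]
```

View pics/w17.png

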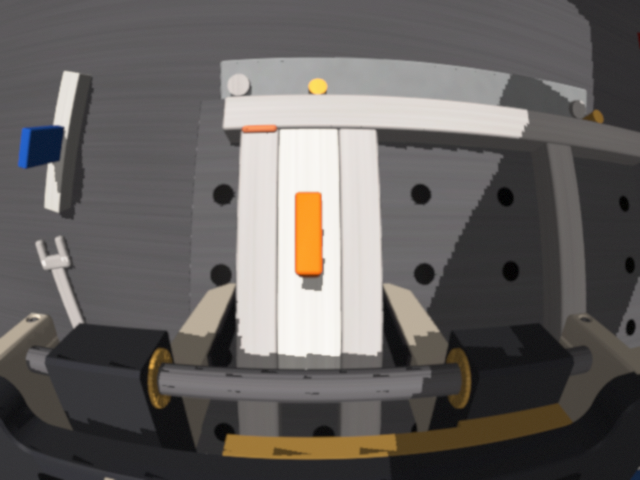

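Call:
play_rows(
  increments=[
    [[0,0,0,0],[0,0,0,0],[0,0,-1,0],[0,0,-3,0],[0,0,-6,0]],
  ],
  jaw=9.3,
  squeeze=10,
)

```text
t: 16.75
tool_pos: [0.5446, -0.1094, 0.1899]
orientation: [2.134, 2.301, 0.006]
force: [0.4, -0.4, 1.5]
opening: 0.0931
```

```bash
python3 gt.py 75 161.5 8 40; python3 -c "
from h import *
cam('wrist','w18'); rows('w18',[10,30,50,60,80,100])"
```

```text
rel [14.62, -1.01, 2.49, -0.001] P [ 0.5446 -0.1094  0.1899] t 16.75 F [ 0.45 -0.35  1.49] open 0.0931
tip bed [111.3  15.3  62.7] Fbed [ 1.  -0.4  1.2]
x 10 [(-21.0, 48.0), (150.0, 172.5)]
x 30 [(-20.0, 48.5), (149.5, 172.5)]
x 50 [(-21.0, 4.0), (19.5, 25.5), (26.5, 32.0), (33.0, 48.5), (150.0, 172.5)]
x 60 [(-20.5, 7.5), (19.5, 48.0), (149.0, 173.0)]
x 80 [(-20.5, 17.0), (18.5, 26.5), (27.5, 49.0), (148.0, 173.0)]
x 100 [(-20.5, 48.0), (149.5, 172.5)]
```

View pics/w18.png

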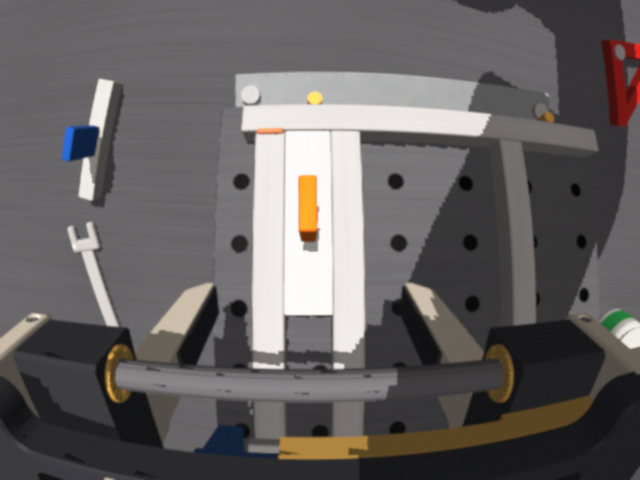

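Call:
play_rows(
  increments=[
    [[3,-0.6,0,0],[7,-1,0,0],[11,-1,0,0],[14.6,-1,0.8,0],[14.7,-1,1.6,0]],
  ],
  jaw=3.2,
)

```text
t: 17.3
tool_pos: [0.5268, 0.0392, 0.1816]
orientation: [2.124, 2.299, 0.016]
force: [0.7, 0.1, -0.5]
opening: 0.0578
```

```bash
python3 gt.py 75 162 8 0; python3 -c "
from h import *
cam('wrist','w19'); rows('w19',[10,30,50,60,80,100])"
```

```text
rel [-0.27, -0.44, 5.66, 0.002] P [0.5268 0.0392 0.1816] t 17.3 F [ 0.7   0.05 -0.52] open 0.0578
tip bed [102.1 164.8  57.9] Fbed [ 0.4 -0.  -0.8]
x 10 [(-19.0, 52.5), (153.5, 173.0)]
x 30 [(-19.5, 52.5), (154.0, 173.5)]
x 50 [(14.5, 52.0), (154.0, 174.0)]
x 60 [(13.5, 52.0), (154.0, 174.0)]
x 80 [(-19.5, 8.5), (10.0, 53.5), (153.5, 173.5)]
x 100 [(-19.5, 53.0), (154.0, 173.0)]
```

View pics/w19.png

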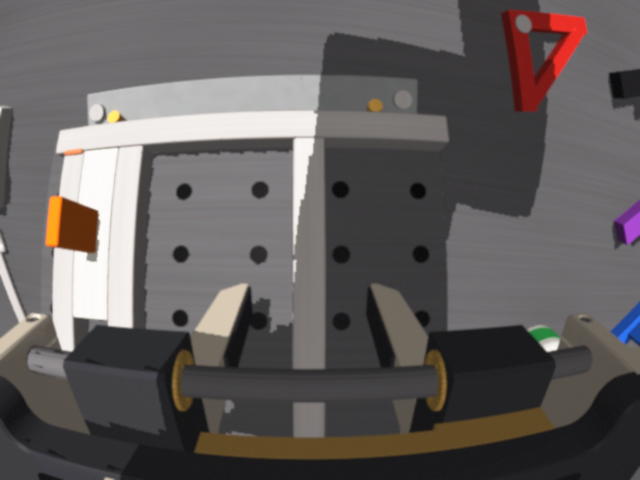

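Call:
play_rows(
  increments=[
    [[-0.1,-0.3,1,0],[-0.12,-0.44,2,0],[-0.12,-0.44,3,0],[-0.12,-0.44,4,0],[-0.12,-0.44,4.6,0]],
  ],
)

```text
t: 17.85
tool_pos: [0.5219, 0.0353, 0.1321]
orientation: [2.127, 2.299, 0.01]
force: [-0.4, 0.0, -0.1]
opening: 0.0322
```

```bash
python3 gt.py 75 163.5 8 0
```

```text
rel [0.23, 0.16, 0.71, 0.001] P [0.5219 0.0353 0.1321] t 17.85 F [-0.42  0.01 -0.1 ] open 0.0322
tip bed [ 76.5 161.2  15.2] Fbed [-0.4  0.   0.1]
```

Call:
play_rows(
  increments=[
    [[0.2,0.15,0.3,0],[0.23,0.15,0.6,0],[0.23,0.15,0.7,0],[0.23,0.15,0.7,0]],
  ],
)

```text
t: 18.25
tool_pos: [0.5235, 0.0377, 0.1252]
orientation: [2.126, 2.299, 0.01]
force: [0.8, 0.4, -0.6]
opening: 0.032
```

Call:
play_rows(
  increments=[
    [[0,0,0,0],[0,0,0,0],[0,0,0,0]],
  ],
  jaw=0,
  squeeze=50,
)

```text
t: 18.55
tool_pos: [0.5238, 0.038, 0.1256]
orientation: [2.126, 2.299, 0.012]
force: [-0.6, 1.5, 1.3]
opening: 0.0194
```

```bash
python3 gt.py 75 95.5 8 0
```

```text
rel [-6.83, -0.04, 0.09, 0.001] P [0.5238 0.038  0.1256] t 18.55 F [-0.59  1.46  1.26] open 0.0194
tip bed [ 75.6 163.8   8.5] Fbed [0.1 1.5 1.3]
```

Call:
play_rows(
  increments=[
    [[-0.6,0,0,0],[-1.4,0,0,0],[-2.3,0,0,0],[-3.2,0,0,0],[-4,0,0,0]],
  ],
)

```text
t: 19.05
tool_pos: [0.527, -0.0029, 0.1257]
orientation: [2.127, 2.298, 0.012]
force: [2.3, 4.2, -1.8]
opening: 0.0197
```

```bash
python3 gt.py 75 95.5 8 0;python3 -c "
from h import *
cam('wrist','w20'); rows('w20',[10,20,30])"
```

```text
rel [-2.72, -0.05, 0.08, 0.001] P [ 0.527  -0.0029  0.1257] t 19.05 F [ 2.29  4.17 -1.78] open 0.0197
tip bed [ 75.7 122.7   8.5] Fbed [ 1.6  4.  -2.7]
x 10 [(-19.0, 52.5), (112.0, 116.5), (117.5, 132.0)]
x 20 [(-20.0, 51.5), (112.5, 131.5)]
x 30 [(-20.0, 51.5), (112.5, 131.5)]
```

View pics/w20.png

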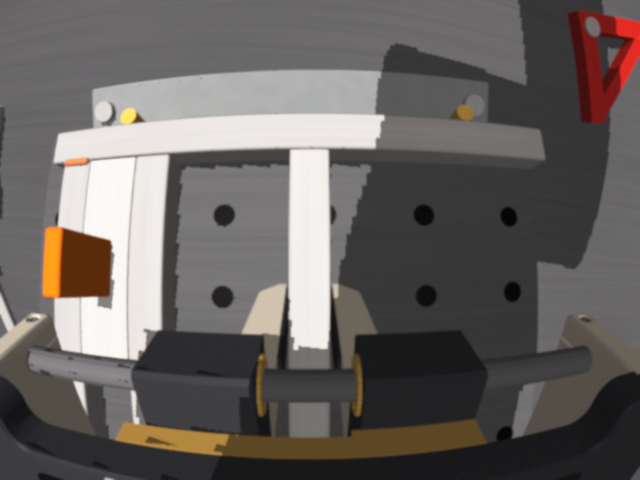

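Call:
play_rows(
  increments=[
    [[-0.6,0,0,0],[-1.3,0,0,0],[-2.0,0,0,0],[-2.5,0,0,0],[-2.6,0,0,0]],
  ],
)

```text
t: 19.6
tool_pos: [0.5292, -0.0307, 0.1257]
orientation: [2.127, 2.296, 0.011]
force: [3.3, 3.6, -3.1]
opening: 0.0196
```

Call:
play_rows(
  increments=[
    [[0,0,0,0],[0,0,0,0],[0,0,-1,0],[0,0,-3,0],[0,0,-6,0]],
  ],
  jaw=3.0,
  squeeze=10,
)

```text
t: 20.1
tool_pos: [0.5272, -0.0304, 0.1854]
orientation: [2.129, 2.298, 0.007]
force: [-0.2, 0.1, 0.4]
opening: 0.0301
```

```bash
python3 gt.py 75 15 8 60;python3 -c "
from h import *
cam('wrist','w21'); rows('w21',[10,20,30,80,100])"
```

```text
rel [-8.04, 0.15, 0.07, -0.0] P [ 0.5272 -0.0304  0.1854] t 20.1 F [-0.22  0.14  0.42] open 0.0301
tip bed [99.1 95.4 63.4] Fbed [-0.   0.2  0.5]
x 10 [(-20.5, -13.0), (-12.0, 50.0), (84.0, 103.5)]
x 20 [(-20.0, 50.0), (84.0, 103.5)]
x 30 [(-20.5, 50.0), (84.5, 103.5)]
x 80 [(-20.0, -3.5), (-2.0, 50.5), (84.5, 103.0)]
x 100 [(-19.5, 50.0), (84.0, 104.0)]
```

View pics/w21.png

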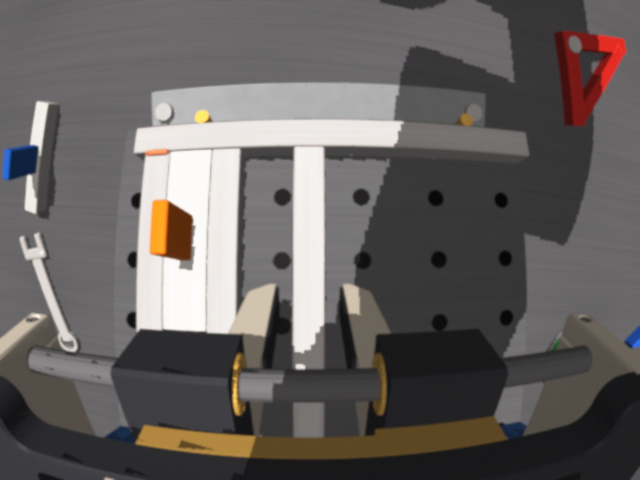

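```bash
python3 gt.py 52 15 31 50; python3 gt.py 52 15 31 0
```

```text
rel [-7.96, -3.23, 0.63, -0.0] P [ 0.5304 -0.0308  0.1925] t 20.15 F [ 1.87 -0.74  4.28] open 0.0298
tip bed [105.   94.7  68.6] Fbed [ 3.4 -0.9  3.1]
rel [-7.94, -3.32, 5.63, -0.0] P [ 0.5304 -0.0308  0.1925] t 20.15 F [ 1.87 -0.74  4.28] open 0.0298
tip bed [105.   94.7  68.6] Fbed [ 3.4 -0.9  3.1]
```

Call:
play_rows(
  increments=[
    [[-2.5,-1,-0.3,0],[-5,-2,-0.3,0],[-7.5,-3,-0.3,0],[-7.9,-3.2,0,0],[-7.9,-3.2,0.3,0]],
  ],
  jaw=3.6,
)

```text
t: 20.65
tool_pos: [0.5046, -0.1126, 0.1899]
orientation: [2.125, 2.29, 0.016]
force: [-0.3, -0.1, 0.0]
opening: 0.0357
```

```bash
python3 gt.py 52 15 31 0; python3 -c "
from h import *
cam('wrist','w22'); rows('w22',[10,20,30,80,100])
im,d,p=load('w22')
print([ (w2b(wpt(p,d,309,v))*1000).round(1) for v in range(150,300,10)])"
```

```text
rel [0.02, -0.13, 5.38, -0.002] P [ 0.5046 -0.1126  0.1899] t 20.65 F [-0.27 -0.12  0.04] open 0.0357
tip bed [75.  15.1 79.7] Fbed [-0.2 -0.1  0.2]
x 10 [(-20.5, 22.0), (23.5, 48.0), (82.5, 103.0)]
x 20 [(-20.5, 48.5), (82.5, 103.5)]
x 30 [(-20.5, 48.5), (82.0, 103.0)]
x 80 [(-9.0, 37.0), (82.0, 90.5), (92.0, 103.0)]
x 100 [(-10.0, 13.0), (14.0, 39.0), (82.0, 103.0)]
[array([-26.3,  14.1,  16.7]), array([-18.4,  14.1,  17.8]), array([-10.1,  14.1,  20.8]), array([-3.3, 14.1, 19.7]), array([ 3.7, 14.1, 19.4]), array([10.8, 14.1, 19.9]), array([17.6, 14. , 19.2]), array([24.6, 14. , 19.9]), array([31.3, 14. , 19.8]), array([38., 14., 20.]), array([48.7, 14.3, 65.3]), array([54. , 14.3, 63.6]), array([59.5, 14.3, 65.1]), array([64.8, 14.3, 63.5]), array([70.2, 14.3, 65. ])]
```

View pics/w22.png

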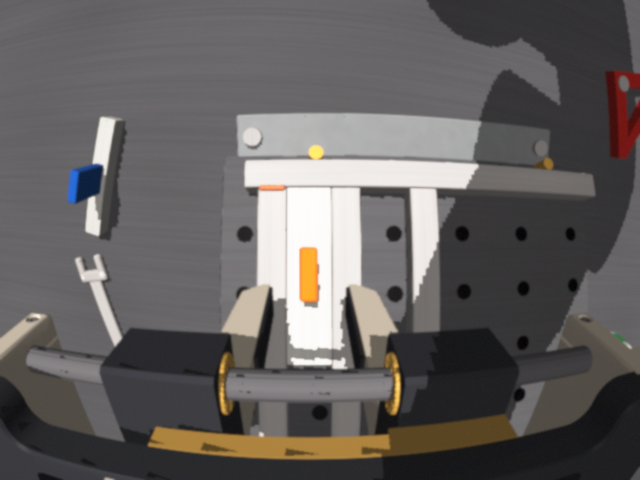

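Call:
play_rows(
  increments=[
    [[0,-0.13,1.2,0],[0,-0.13,2.4,0],[0,-0.13,3.6,0],[0,-0.13,4.5,0],[0,-0.13,4.9,0]],
  ],
)

```text
t: 21.2
tool_pos: [0.5032, -0.1115, 0.138]
orientation: [2.126, 2.294, 0.014]
force: [0.3, -0.5, -0.6]
opening: 0.0359
```

```bash
python3 gt.py 52 15 31 0
```

```text
rel [-0.13, 0.1, 0.2, -0.0] P [ 0.5032 -0.1115  0.138 ] t 21.2 F [ 0.35 -0.49 -0.59] open 0.0359
tip bed [51.9 16.3 33.2] Fbed [ 0.  -0.5 -0.7]
```

Call:
play_rows(
  increments=[
    [[-0.13,0.05,0.15,0],[-0.13,0.05,0.15,0],[-0.13,0.05,0.15,0],[-0.13,0.05,0.15,0]],
  ],
  jaw=0,
  squeeze=30,
)

```text
t: 21.6
tool_pos: [0.5042, -0.113, 0.1371]
orientation: [2.125, 2.294, 0.014]
force: [0.0, 0.4, 0.3]
opening: 0.0098
```

Call:
play_rows(
  increments=[
    [[0,0,0,0],[0,0.1,-0.4,0],[0,0.1,-1.2,0],[0,0.1,-2.4,0],[0,0.1,-4,0]],
  ],
)

```text
t: 22.1
tool_pos: [0.5042, -0.1125, 0.1779]
orientation: [2.126, 2.294, 0.014]
force: [0.2, -0.4, -2.2]
opening: 0.0094
```

```bash
python3 gt.py 52 67 31 40; python3 -c "
from h import *
cam('wrist','w23'); rows('w23',[10,20,30,80,100])
im,d,p=load('w23')
print([ (w2b(wpt(p,d,309,v))*1000).round(1) for v in range(150,260,10)])"
```

```text
rel [5.18, 0.01, 0.16, -0.001] P [ 0.5042 -0.1125  0.1779] t 22.1 F [ 0.24 -0.35 -2.22] open 0.0094
tip bed [69.6 15.2 69. ] Fbed [-0.7 -0.4 -2.1]
x 10 [(-20.0, -1.0), (28.5, 48.0), (82.0, 103.0)]
x 20 [(-20.5, -3.5), (32.0, 48.5), (82.0, 103.0)]
x 30 [(-21.0, -3.5), (32.0, 48.5), (82.0, 102.5)]
x 80 [(-20.5, -16.5), (45.0, 48.5), (82.0, 103.0)]
x 100 []
[array([-51.2,  14.1, -44.5]), array([-21.6,  14.3,  14.6]), array([-13. ,  14.3,  19.1]), array([-6. , 14.3, 19.4]), array([ 0.5, 14.3, 18.6]), array([ 3.1, 14.2,  0.6]), array([21.6, 14.4, 56.9]), array([27.1, 14.4, 56.8]), array([32.5, 14.4, 56.5]), array([38.1, 14.4, 57.6]), array([43.3, 14.4, 56.8])]
```

View pics/w23.png

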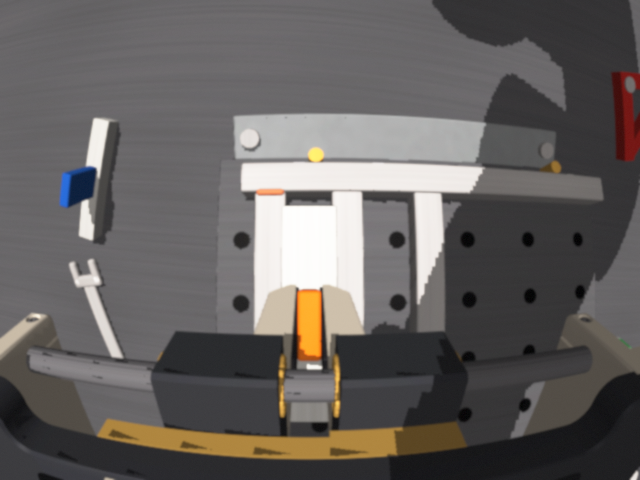

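Call:
play_rows(
  increments=[
    [[1.5,0.1,0,0],[3,0.2,0,0],[4.5,0.3,0,0],[5.15,0.3,0,0],[5.15,0.3,0,0]],
  ],
)

```text
t: 22.65
tool_pos: [0.5046, -0.06, 0.1808]
orientation: [2.121, 2.294, 0.017]
force: [-0.5, 0.1, -2.3]
opening: 0.0098
```

```bash
python3 gt.py 52 66.7 31 0; python3 -c "
from h import *
cam('wrist','w24'); rows('w24',[10,20,30,80,100]); rows('w24',[30,40,50],45,70)
im,d,p=load('w24')
print([ (w2b(wpt(p,d,309,v))*1000).round(1) for v in range(170,260,10)])"
```

```text
rel [-0.07, -0.52, 4.46, 0.002] P [ 0.5046 -0.06    0.1808] t 22.65 F [-0.54  0.13 -2.29] open 0.0098
tip bed [74.8 67.6 69.7] Fbed [-1.5  0.2 -1.9]
x 10 [(-20.0, 0.0), (29.0, 49.0), (84.0, 104.0)]
x 20 [(-20.5, 0.5), (29.5, 48.5), (84.5, 103.5)]
x 30 [(-20.5, 1.0), (29.5, 48.5), (84.5, 103.5)]
x 80 [(-19.5, -11.0), (-10.0, 1.0), (29.5, 38.0), (95.5, 103.0)]
x 100 []
x 30 [(49.0, 84.0)]
x 40 [(49.5, 84.0)]
x 50 [(49.5, 84.0)]
[array([-7.8, 66.5, 18.8]), array([-0.5, 66.5, 20.2]), array([ 1. , 66.4, -0.4]), array([ 8.2, 66.4, -0.8]), array([26.7, 66.7, 56.6]), array([32.2, 66.7, 56.3]), array([37.7, 66.7, 56.5]), array([43.3, 66.8, 57.4]), array([48.6, 66.8, 57.2])]
```

View pics/w24.png

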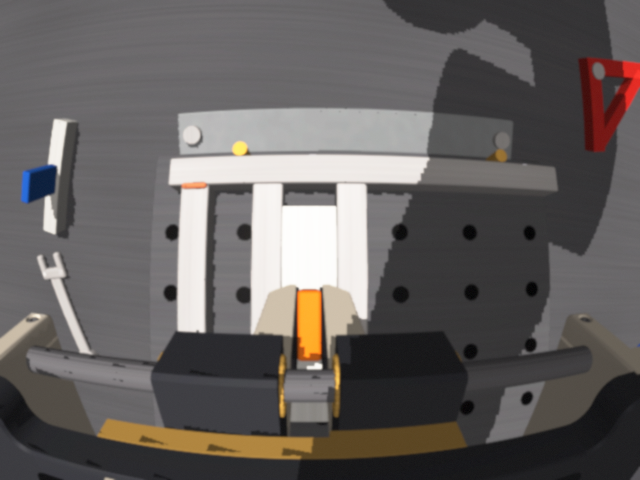

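Call:
play_rows(
  increments=[
    [[0,-0.1,1,0],[0,-0.2,2,0],[0,-0.2,3,0],[0,-0.2,3.7,0],[0,-0.2,4.1,0]],
  ],
)

```text
t: 23.2
tool_pos: [0.5029, -0.0611, 0.1384]
orientation: [2.123, 2.294, 0.015]
force: [-0.9, -0.8, 12.9]
opening: 0.0094
```

```bash
python3 gt.py 52 66.7 31 0; python3 -c "
from h import *
cam('wrist','w25'); rows('w25',[5,10,20,30])
im,d,p=load('w25')
print([ (w2b(wpt(p,d,309,v))*1000).round(1) for v in range(160,260,10)])"
```

```text
rel [0.02, -0.25, 0.23, 0.001] P [ 0.5029 -0.0611  0.1384] t 23.2 F [-0.87 -0.79 12.92] open 0.0094
tip bed [55.2 66.6 32. ] Fbed [ 4.6 -0.7 12.1]
x 5 [(-20.0, 1.5), (29.5, 50.0), (51.5, 60.0), (61.0, 80.0), (84.0, 103.5)]
x 10 [(-20.0, -7.5), (-6.5, 1.5), (29.5, 49.0), (51.0, 80.5), (84.0, 103.5)]
x 20 [(-20.0, 1.0), (30.0, 49.0), (54.5, 80.0), (84.0, 103.0)]
x 30 [(-20.5, -14.5), (-13.5, 1.0), (29.5, 49.0), (51.5, 80.0), (84.0, 103.5)]
[array([-28.8,  65.5,  -1.9]), array([-15.4,  65.7,  19.8]), array([-9.7, 65.7, 19.5]), array([-4. , 65.7, 19.3]), array([ 0.7, 65.7, 15.4]), array([ 7.4, 65.7, 20.2]), array([12.7, 65.7, 19.4]), array([18.2, 65.7, 19.4]), array([23.6, 65.7, 19. ]), array([28.9, 65.7, 18.9])]
```

Call:
play_rows(
  increments=[
    [[0,0,-0.1,0],[0,0,-0.1,0],[0,0,-0.1,0],[0,0,-1.5,0],[0,0,-4,0]],
  ],
  jaw=3.6,
  squeeze=10,
)

```text
t: 23.75
tool_pos: [0.5011, -0.0607, 0.1783]
orientation: [2.124, 2.296, 0.013]
force: [-0.1, -0.4, -0.0]
opening: 0.0359
```

Call:
play_rows(
  increments=[
    [[0,0,-2,0],[0,0.6,-4,0],[-0.1,1.2,-4.5,0],[-0.1,1.9,-4.5,0],[-0.1,1.9,-4.5,0]],
  ],
  jaw=8.4,
)

```text
t: 24.25
tool_pos: [0.5198, -0.06, 0.2229]
orientation: [2.124, 2.296, 0.012]
force: [-0.7, -0.5, 1.0]
opening: 0.0713
```

```bash
python3 gt.py 76 64.7 8 0; python3 -c "
from h import *
cam('wrist','w26'); rows('w26',[5,10,20,30,80,100])"
```

```text
rel [-0.13, 1.06, 9.77, 0.001] P [ 0.5198 -0.06    0.2229] t 24.25 F [-0.65 -0.54  1.01] open 0.0713
tip bed [106.3  66.4 101.5] Fbed [-0.2 -0.5  1.2]
x 5 [(-19.5, 0.0), (29.5, 49.5), (84.0, 103.5)]
x 10 [(-21.0, 0.5), (29.5, 49.5), (51.0, 80.5), (84.0, 103.0)]
x 20 [(-20.5, -4.5), (-3.5, 1.0), (29.0, 40.5), (42.0, 49.5), (51.0, 80.5), (84.5, 103.5)]
x 30 [(-20.5, 0.0), (29.5, 50.0), (51.0, 80.0), (84.5, 103.5)]
x 80 [(-20.5, 1.0), (29.5, 49.0), (51.5, 80.0), (84.0, 103.0)]
x 100 [(-21.0, -1.0), (30.0, 49.5), (51.0, 80.5), (84.0, 103.5)]
```

View pics/w26.png

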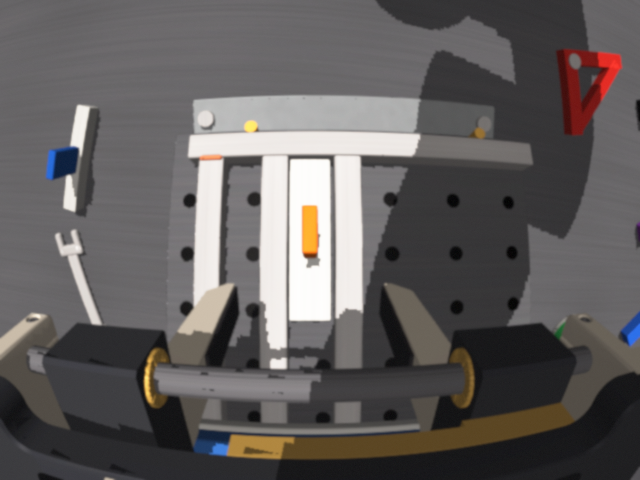

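Call:
play_rows(
  increments=[
    [[-0.15,0.5,1.5,0],[-0.15,1,3,0],[-0.15,1,4.5,0],[-0.15,1,6,0],[-0.15,1,6.5,0]],
  ],
)

```text
t: 24.8
tool_pos: [0.5284, -0.0606, 0.1541]
orientation: [2.128, 2.3, 0.007]
force: [-0.5, 1.2, -0.7]
opening: 0.084
```

```bash
python3 gt.py 76 64.7 8 0; python3 -c "
from h import *
cam('wrist','w27'); rows('w27',[10,20,30,80])"
```

```text
rel [-0.04, 0.33, 2.88, 0.001] P [ 0.5284 -0.0606  0.1541] t 24.8 F [-0.52  1.19 -0.74] open 0.084
tip bed [85.  65.2 35.5] Fbed [-0.7  1.2 -0.5]
x 10 [(-20.5, 1.5), (29.5, 49.0), (51.0, 80.5), (83.0, 103.5)]
x 20 [(-20.0, 1.0), (30.0, 49.5), (51.0, 80.0), (84.0, 88.5), (89.5, 103.5)]
x 30 [(-20.0, 1.5), (29.5, 49.5), (51.0, 80.0), (84.0, 104.0)]
x 80 [(-20.0, 1.5), (30.0, 44.0), (45.0, 49.5), (51.0, 80.0), (84.0, 89.5), (90.5, 103.0)]
```

View pics/w27.png

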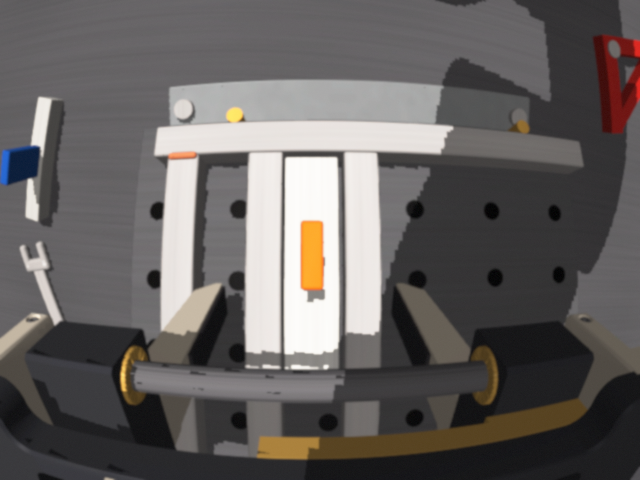

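Call:
play_rows(
  increments=[
    [[0,0.2,0.5,0],[0,0.3,1,0],[-0.02,0.33,1.5,0],[-0.04,0.33,1.8,0]],
  ],
)

```text
t: 25.25
tool_pos: [0.5321, -0.0607, 0.1362]
orientation: [2.128, 2.3, 0.008]
force: [-0.0, -0.6, -0.1]
opening: 0.0839
```

```bash
python3 gt.py 76 64.7 8 0
```

```text
rel [0.0, -0.03, 1.08, 0.001] P [ 0.5321 -0.0607  0.1362] t 25.25 F [-0.05 -0.62 -0.13] open 0.0839
tip bed [80.7 64.7 17.7] Fbed [-0.1 -0.6 -0.1]
```

Call:
play_rows(
  increments=[
    [[0,0,0.4,0],[0,0,0.8,0],[0,0,1.05,0],[0,0,1.05,0]],
  ],
)

```text
t: 25.65
tool_pos: [0.5319, -0.0607, 0.1252]
orientation: [2.128, 2.3, 0.007]
force: [0.9, 0.4, 0.7]
opening: 0.0842
```

```bash
python3 gt.py 76 64.7 8 0
```

```text
rel [-0.01, 0.0, -0.02, 0.001] P [ 0.5319 -0.0607  0.1252] t 25.65 F [0.88 0.44 0.75] open 0.0842
tip bed [75.9 64.8  7.9] Fbed [1.1 0.4 0.3]
```

Call:
play_rows(
  increments=[
    [[-0.01,0,0,0],[-0.01,0,0,0],[-0.01,0,0,0]],
  ],
  jaw=7.2,
  squeeze=20,
)

```text
t: 25.95
tool_pos: [0.5319, -0.0601, 0.1253]
orientation: [2.128, 2.301, 0.009]
force: [-0.4, 5.8, 0.4]
opening: 0.0725
```

Call:
play_rows(
  increments=[
    [[0,0,0,0],[0,0,0,0],[0,0,0,0]],
  ],
  jaw=0,
  squeeze=30,
)

```text
t: 26.25
tool_pos: [0.5319, -0.06, 0.1253]
orientation: [2.128, 2.301, 0.009]
force: [-0.3, 3.8, -0.1]
opening: 0.0699
```

```bash
python3 gt.py 76 64.7 8 0; python3 -c "
from h import *
cam('wrist','w28'); rows('w28',[10,20,30,80])
im,d,p=load('w28'); c=im[100:340,130:400]; cv2.imwrite('pics/w28c.png',cv2.resize(c,None,fx=2.5,fy=2.5,interpolation=cv2.INTER_CUBIC))"
```

```text
rel [-0.08, -0.0, -0.01, 0.001] P [ 0.5319 -0.06    0.1253] t 26.25 F [-0.27  3.77 -0.08] open 0.0699
tip bed [76.  65.5  7.9] Fbed [-0.   3.8 -0.1]
x 10 [(-20.0, 1.0), (30.0, 44.0), (45.0, 99.0)]
x 20 [(-20.0, 1.0), (30.5, 99.0)]
x 30 [(-19.5, 1.5), (30.5, 99.0)]
x 80 [(-20.0, 1.5), (28.5, 58.0), (71.5, 76.0), (77.0, 101.0)]
```

View pics/w28c.png

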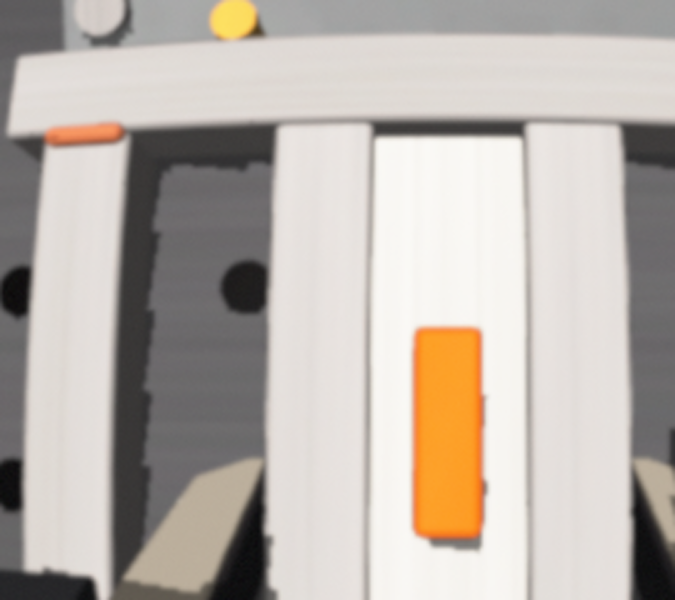

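```bash
cat > edg.py <<'E'
from h import *
import sys
n=sys.argv[1]; xs=[float(a) for a in sys.argv[2].split(',')]; y0,y1=float(sys.argv[3]),float(sys.argv[4])
im,d,p=load(n); g=cv2.cvtColor(im,cv2.COLOR_BGR2GRAY).astype(np.float32)
for x in xs:
    ys=np.arange(y0,y1,.25); P=np.array([wpix(p,b2w([x/1000,y/1000,.02])) for y in ys],np.float32)
    acc=0
    val=cv2.remap(g,P[None,:,0],P[None,:,1],cv2.INTER_CUBIC)[0]
    gr=np.gradient(cv2.GaussianBlur(val[None],(0,0),2)[0],ys)
    pk=[(float(ys[i]),int(gr[i])) for i in range(1,len(ys)-1) if abs(gr[i])>4 and abs(gr[i])>=abs(gr[i-1]) and abs(gr[i])>abs(gr[i+1])]
    print(x,pk)
E
python3 edg.py w28 8,20,35,50 -25 110; echo; python3 edg.py w26 8,20,35,50,80,100 -25 110; echo; python3 edg.py w18 8,20,35,50,80,100 -25 60
```

```text
8.0 [(-20.25, 60), (-1.0, -69), (30.25, 82), (48.75, -31), (50.5, 46), (79.0, -43), (80.75, 30), (99.5, -84)]
20.0 [(-20.25, 56), (-0.75, -69), (6.0, 26), (30.25, 64), (48.75, -29), (50.5, 41), (79.25, -36), (80.75, 25), (99.0, -66)]
35.0 [(-20.5, 88), (-0.75, -70), (6.25, 29), (20.75, -39), (30.0, 90), (48.75, -25), (50.25, 36), (79.25, -42), (80.75, 30), (99.25, -58)]
50.0 [(-20.25, 54), (-0.75, -70), (6.25, 27), (30.5, 61), (48.75, -33), (50.25, 46), (58.0, -54), (59.75, 7), (69.5, -9), (71.25, 55), (79.25, -45), (80.75, 32), (99.0, -61)]

8.0 [(-24.0, -19), (-20.75, 65), (-1.0, -71), (29.25, 71), (48.75, -62), (50.75, 73), (81.0, -92), (84.0, 71), (104.25, -76)]
20.0 [(-20.5, 53), (-1.0, -64), (3.75, 24), (29.25, 49), (48.75, -54), (50.5, 65), (80.75, -64), (84.25, 57), (103.75, -54)]
35.0 [(-21.0, 75), (-1.0, -73), (3.75, 25), (19.25, -32), (29.0, 85), (48.75, -55), (50.5, 64), (80.75, -68), (84.5, 59), (103.5, -55)]
50.0 [(-20.5, 50), (-0.75, -67), (4.25, 25), (29.5, 55), (48.75, -55), (50.75, 66), (59.75, -38), (71.5, 36), (80.5, -70), (84.25, 63), (103.75, -52)]
80.0 [(-20.75
[... 233 characters left out ...]
54), (48.75, -67), (50.75, 80), (80.75, -72), (84.0, 70), (103.5, -53), (106.75, -23)]

8.0 [(-21.25, 74), (-2.25, -21), (-0.5, 30), (28.25, -23), (30.0, 15), (48.5, -80)]
20.0 [(-20.75, 60), (-2.25, -23), (-0.75, 31), (28.25, -19), (30.25, 12), (48.25, -51)]
35.0 [(-24.0, 33), (-20.5, 56), (-2.25, -22), (-0.5, 31), (7.75, -45), (19.5, 43), (28.5, -27), (30.0, 18), (48.5, -61)]
50.0 [(-20.75, 51), (-2.0, -22), (-0.5, 32), (7.75, -44), (19.5, 44), (28.25, -32), (30.0, 24), (48.25, -58)]
80.0 [(-24.25, 28), (-20.5, 63), (-2.25, -19), (-0.5, 29), (10.75, -64), (19.75, 62), (28.5, -20), (30.25, 11), (48.25, -58)]
100.0 [(-20.5, 53), (-2.25, -18), (-0.5, 29), (28.5, -31), (30.0, 20), (48.5, -60)]
```

Call:
play_rows(
  increments=[
    [[-0.05,0,0,0],[-0.05,0,0,0],[-0.05,0,-1,0],[-0.05,0,-3,0],[-0.05,0,-6,0]],
  ],
  jaw=8.4,
  squeeze=10,
)

```text
t: 26.8
tool_pos: [0.5303, -0.0605, 0.1849]
orientation: [2.13, 2.303, 0.006]
force: [-0.2, -0.2, -0.2]
opening: 0.0842
```

Call:
play_rows(
  increments=[
    [[0,0,-1.5,0],[0,-1.5,-2,0],[0,-3,-2,0],[0,-3.2,-2,0]],
  ],
  jaw=3.6,
)

```text
t: 27.2
tool_pos: [0.4977, -0.0634, 0.2059]
orientation: [2.13, 2.301, 0.006]
force: [0.4, -0.3, 0.1]
opening: 0.0568
```

```bash
python3 gt.py 55 65 31 0; python3 -c "
from h import *
cam('wrist','w29'); rows('w29',[10,20,30,80])
im,d,p=load('w29')
print([ (w2b(wpt(p,d,309,v))*1000).round(1) for v in range(150,300,10)])";python3 edg.py w29 8,20,35,50,80,90 -25 110
```

```text
rel [0.04, 0.51, 6.86, 0.001] P [ 0.4977 -0.0634  0.2059] t 27.2 F [ 0.44 -0.3   0.1 ] open 0.0568
tip bed [78.9 64.7 95.5] Fbed [ 0.4 -0.3 -0.1]
x 10 [(-20.5, -5.0), (-4.0, 0.0), (29.5, 59.0), (60.0, 99.5)]
x 20 [(-20.5, 0.5), (30.0, 37.5), (38.5, 99.5)]
x 30 [(-20.0, 1.0), (30.0, 99.0)]
x 80 [(-20.0, -2.5), (30.0, 60.0), (69.5, 99.0)]
[array([-54.2,  63.8, -46. ]), array([-28.1,  63.9,  -0.8]), array([-12.7,  63.9,  20.2]), array([-5.1, 63.9, 20.1]), array([ 0.7, 63.9, 13.3]), array([ 9.9, 63.9, 19.5]), array([17.3, 63.9, 19.6]), array([24.3, 63.9, 18.4]), array([31.8, 63.9, 19.5]), array([39. , 63.9, 19.5]), array([50.7, 64. , 64.9]), array([56.5, 64. , 64.6]), array([62.4, 64. , 65.2]), array([68.1, 63.9, 63.1]), array([74. , 64. , 64.4])]
8.0 [(-23.0, -4), (-20.5, 58), (-1.0, -72), (4.75, 5), (7.0, 21), (9.25, -7), (16.5, -11), (22.75, 20), (25.0, -7), (30.25, 63), (48.5, -12), (50.25, 20), (79.25, -15), (81.25, 10), (99.5, -54), (108.75, -11)]
20.0 [(-21.0, 52), (-1.0, -69), (3.25, 26), (30.0, 51), (48.25, -7), (50.0, 14), (79.25, -21), (81.0, 16), (99.5, -58)]
35.0 [(-21.0, 80), (-1.0, -73), (3.75, 25), (19.0, -32), (29.75, 92), (48.25, -9), (50.25, 16), (79.25, -24), (81.0, 19), (99.25, -62)]
50.0 [(-20.5, 52), (-1.0, -67), (4.0, 25), (30.25, 57), (48.5, -16), (50.25, 21), (59.0, -37), (70.5, 38), (79.25, -27), (80.75, 21), (99.25, -55)]
80.0 [(-24.0, 15), (-20.5, 52), (-2.25, -22), (18.0, -56), (23.75, 25), (29.75, 57), (48.5, -24), (50.25, 31), (61.25, -28), (70.5, 54), (79.0, -22), (80.75, 14), (99.25, -58), (104.0, -37), (109.0, 43)]
90.0 [(-20.5, 51), (-8.5, -18), (14.25, -54), (24.25, 41), (28.5, -21), (30.5, 20), (38.75, 64), (48.5, -23), (50.25, 31), (79.0, -21), (80.75, 13), (96.0, -63), (99.25, -25), (103.25, -17)]
```

View pics/w29.png

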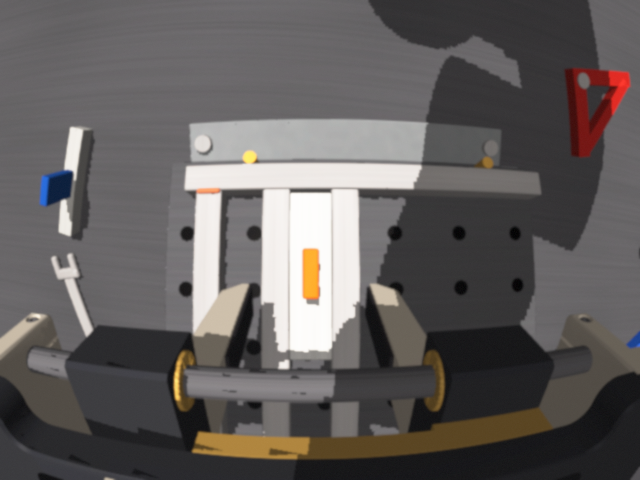

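```bash
python3 gt.py 76 64.7 8 0
```

```text
rel [0.01, 3.34, 8.05, 0.001] P [ 0.498  -0.0633  0.2056] t 27.25 F [ 0.37 -0.04  0.22] open 0.0524
tip bed [79.1 64.7 95.1] Fbed [ 0.4 -0.1  0. ]
```

Call:
play_rows(
  increments=[
    [[0,1.2,0,0],[0,2.4,0,0],[0,3.3,1,0],[0,3.3,2.5,0],[0,3.3,4,0]],
  ],
  jaw=8.2,
)

```text
t: 27.75
tool_pos: [0.5312, -0.0608, 0.1645]
orientation: [2.13, 2.302, 0.006]
force: [-0.1, 0.3, -0.2]
opening: 0.0816
```

```bash
python3 gt.py 76 64.7 8 0
```

```text
rel [0.0, 0.05, 3.92, 0.001] P [ 0.5312 -0.0608  0.1645] t 27.75 F [-0.07  0.26 -0.25] open 0.0816
tip bed [91.9 64.7 43.8] Fbed [-0.2  0.3 -0.2]
```

Call:
play_rows(
  increments=[
    [[0,0.05,1,0],[0,0.05,2,0],[0,0.05,3,0],[0,0.05,3.7,0],[0,0.05,3.8,0]],
  ],
)

```text
t: 28.25
tool_pos: [0.5313, -0.0607, 0.1255]
orientation: [2.131, 2.303, 0.005]
force: [-0.3, 0.2, 0.5]
opening: 0.0823
```

Call:
play_rows(
  increments=[
    [[0,0,0,0],[0,0,0,0],[0,0,0,0]],
  ],
  jaw=0,
  squeeze=30,
)

```text
t: 28.55
tool_pos: [0.5315, -0.0604, 0.1258]
orientation: [2.131, 2.303, 0.006]
force: [-1.2, 2.5, -0.8]
opening: 0.0699
```

```bash
python3 gt.py 76 64.7 8 0
```

```text
rel [-0.04, 0.04, 0.05, 0.001] P [ 0.5315 -0.0604  0.1258] t 28.55 F [-1.19  2.49 -0.85] open 0.0699
tip bed [75.8 65.1  8.6] Fbed [-1.3  2.6 -0.3]
```

Call:
play_rows(
  increments=[
    [[-0.1,0,0,0],[-0.15,0,0,0],[-0.15,0,0,0]],
  ],
)

```text
t: 28.85
tool_pos: [0.5315, -0.0605, 0.1259]
orientation: [2.131, 2.305, 0.008]
force: [0.0, 8.2, -0.3]
opening: 0.0698
```

```bash
python3 gt.py 76 64.7 8 0
```

```text
rel [-0.03, 0.04, 0.05, 0.001] P [ 0.5315 -0.0605  0.1259] t 28.85 F [ 0.02  8.17 -0.33] open 0.0698
tip bed [75.8 65.   8.6] Fbed [ 0.5  8.1 -0.6]
```

Call:
play_rows(
  increments=[
    [[-0.15,0,0,0],[-0.25,0,0,0],[-0.25,0,0,0]],
  ],
)

```text
t: 29.15
tool_pos: [0.5315, -0.0612, 0.126]
orientation: [2.132, 2.307, 0.011]
force: [-1.6, 9.9, 1.1]
opening: 0.0697
```

```bash
python3 gt.py 76 64.7 8 0
```

```text
rel [0.04, 0.05, 0.06, 0.002] P [ 0.5315 -0.0612  0.126 ] t 29.15 F [-1.59  9.88  1.09] open 0.0697
tip bed [75.8 64.3  8.7] Fbed [-0.3 10.   1.3]
```

```bash
python3 -c "
from h import *
cam('wrist','w30')"; python3 edg.py w30 8,14,20,26,32,38 -25 110; python3 gt.py 76 64.7 8 0
```

```text
8.0 [(-20.25, 64), (-1.0, -69), (29.25, 85), (47.75, -32), (49.25, 47), (78.0, -48), (79.5, 34), (98.25, -85)]
14.0 [(-20.25, 56), (-1.0, -70), (6.5, 30), (29.25, 59), (47.75, -31), (49.25, 45), (78.0, -46), (79.5, 33), (98.0, -56)]
20.0 [(-20.25, 55), (-1.0, -69), (5.75, 27), (29.25, 58), (47.75, -29), (49.25, 41), (78.0, -42), (79.5, 29), (98.25, -58)]
26.0 [(-20.25, 55), (-1.0, -73), (7.0, 30), (29.25, 64), (47.75, -29), (49.25, 41), (78.0, -40), (79.75, 27), (98.0, -65)]
32.0 [(-20.5, 94), (-0.75, -71), (6.0, 29), (21.5, -36), (29.0, 93), (47.75, -29), (49.25, 41), (78.25, -34), (79.75, 24), (98.0, -62)]
38.0 [(-20.5, 92), (-0.75, -69), (5.5, 28), (21.5, -40), (29.0, 90), (47.5, -25), (49.25, 35), (78.25, -35), (79.75, 24), (98.0, -56)]
rel [0.04, 0.04, 0.06, 0.002] P [ 0.5315 -0.0612  0.126 ] t 29.2 F [-1.91  9.61  0.3 ] open 0.0694
tip bed [75.8 64.3  8.7] Fbed [-0.9  9.7  0.8]
```

Call:
play_rows(
  increments=[
    [[0,0,0,0],[0,0,0,0]],
  ],
)

```text
t: 29.4
tool_pos: [0.5315, -0.0611, 0.126]
orientation: [2.132, 2.307, 0.011]
force: [0.7, 2.9, -2.6]
opening: 0.0696
```

Call:
play_rows(
  increments=[
    [[0,0,0,0],[0,0,0,0],[0,0,-1,0],[0,0,-3,0],[0,0,-6,0]],
  ],
  jaw=8.0,
  squeeze=10,
)

```text
t: 29.9
tool_pos: [0.5301, -0.0614, 0.1857]
orientation: [-2.131, -2.306, -0.008]
force: [-0.2, -0.2, 1.3]
opening: 0.08
```

Call:
play_rows(
  increments=[
    [[0,0,-1.5,0],[0,-1.3,-2,0],[0,-2.6,-2,0],[0,-2.6,-2,0],[0,-2.6,-1,0]],
  ],
  jaw=3.6,
)

```text
t: 30.4
tool_pos: [0.5056, -0.0639, 0.1975]
orientation: [2.132, 2.306, 0.011]
force: [0.3, 0.2, 0.9]
opening: 0.0449
```

```bash
python3 gt.py 55 64.7 31 0; python3 -c "
from h import *
cam('wrist','w31')
im,d,p=load('w31')
print([ (w2b(wpt(p,d,309,v))*1000).round(1) for v in range(250,320,6)])";python3 edg.py w31 8,20,35,50 -25 110
```

```text
rel [0.08, -0.26, 6.02, 0.002] P [ 0.5056 -0.0639  0.1975] t 30.4 F [0.28 0.2  0.89] open 0.0449
tip bed [82.5 63.6 84.6] Fbed [0.6 0.2 0.7]
[array([55. , 63.1, 62.8]), array([58.5, 63.1, 64. ]), array([61.9, 63.1, 64.2]), array([65.2, 63.1, 64.5]), array([68.5, 63.1, 64.2]), array([71.9, 63.1, 64.1]), array([75.2, 63.1, 64.8]), array([78.5, 63.1, 62.4]), array([83.1, 63.2, 19. ]), array([87.1, 63.2, 19.9]), array([91.2, 63.2, 19.2]), array([95.3, 63.2, 18.9])]
8.0 [(-23.5, -9), (-20.75, 64), (-1.25, -70), (6.5, 16), (8.75, -7), (15.25, -8), (22.75, 15), (25.0, -4), (29.0, 70), (47.25, -11), (49.0, 17), (78.25, -24), (80.0, 18), (98.5, -60), (107.25, -9)]
20.0 [(-20.5, 51), (-1.0, -74), (3.5, 27), (29.0, 58), (47.5, -16), (49.0, 21), (78.25, -26), (80.0, 20), (98.25, -60)]
35.0 [(-20.75, 83), (-1.0, -68), (4.0, 28), (19.0, -32), (29.0, 89), (47.5, -20), (49.25, 26), (78.25, -27), (79.75, 22), (98.25, -56)]
50.0 [(-20.5, 51), (-1.0, -70), (3.75, 24), (29.0, 52), (47.5, -24), (49.25, 30), (58.25, -39), (68.0, -4), (70.0, 42), (78.0, -25), (79.75, 18), (98.5, -56)]
```

View pics/w31.png

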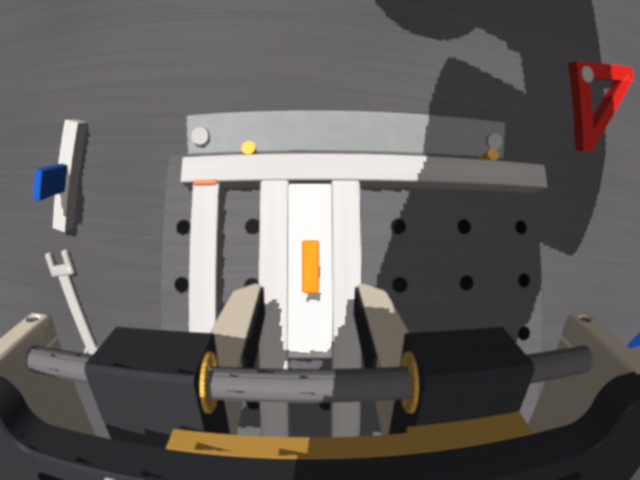

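Call:
play_rows(
  increments=[
    [[0.04,-0.26,1,0],[0.04,-0.26,2.5,0],[0.04,-0.26,4,0],[0.04,-0.26,5.2,0],[0.04,-0.26,5.6,0]],
  ],
)

```text
t: 30.95
tool_pos: [0.5004, -0.0626, 0.1356]
orientation: [-2.129, -2.303, -0.005]
force: [-0.5, 0.6, -0.8]
opening: 0.0358
```

```bash
python3 gt.py 55 64.3 31 0;  python3 -c "
from h import *
cam('wrist','w32')
im,d,p=load('w32'); c=im[180:380,210:410]; cv2.imwrite('pics/w32c.png',cv2.resize(c,None,fx=3,fy=3,interpolation=cv2.INTER_CUBIC))"
```

```text
rel [-0.09, 0.28, -0.17, 0.002] P [ 0.5004 -0.0626  0.1356] t 30.95 F [-0.5   0.63 -0.77] open 0.0358
tip bed [51.7 65.2 30.6] Fbed [-0.7  0.7 -0.5]
```

View pics/w32c.png

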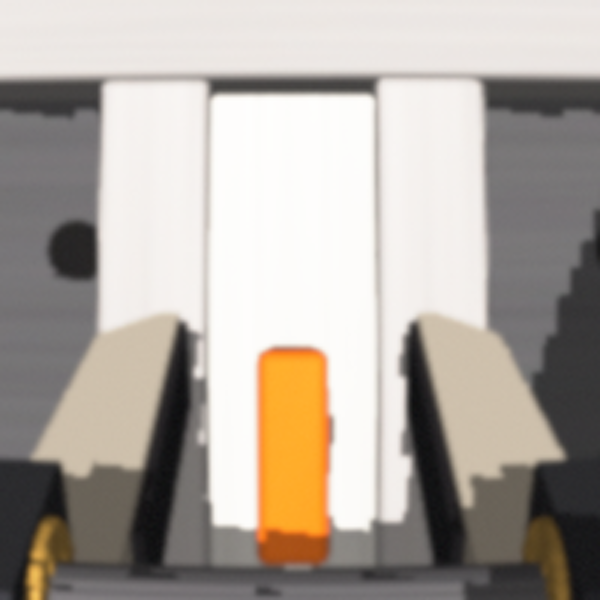

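Call:
play_rows(
  increments=[
    [[-0.05,0.2,-0.1,0],[-0.08,0.28,-0.15,0],[-0.08,0.28,-0.15,0],[-0.08,0.28,-0.15,0]],
  ],
  jaw=1.6,
)

```text
t: 31.4
tool_pos: [0.5039, -0.0634, 0.1381]
orientation: [-2.13, -2.304, -0.006]
force: [0.3, -0.2, -0.6]
opening: 0.0167
```

```bash
python3 gt.py 55 64.3 31 0;  python3 -c "
from h import *
cam('wrist','w33')
im,d,p=load('w33'); c=im[180:380,210:410]; cv2.imwrite('pics/w33c.png',cv2.resize(c,None,fx=3,fy=3,interpolation=cv2.INTER_CUBIC))"
```

```text
rel [0.01, -0.06, 0.08, 0.002] P [ 0.5039 -0.0634  0.1381] t 31.4 F [ 0.35 -0.16 -0.56] open 0.0167
tip bed [55.9 64.2 31.4] Fbed [ 0.1 -0.2 -0.6]
```

View pics/w33c.png

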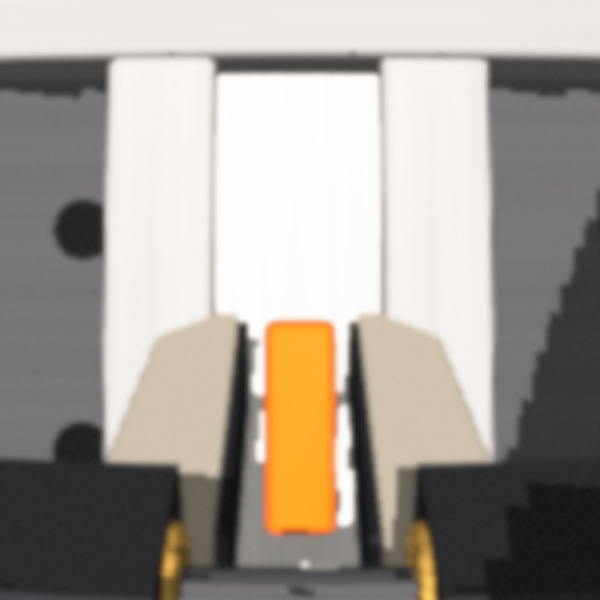

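Call:
play_rows(
  increments=[
    [[0.01,0,0,0],[0.01,0,0,0],[0.01,0,0,0]],
  ],
  jaw=0,
  squeeze=15,
)

```text
t: 31.75
tool_pos: [0.5039, -0.0633, 0.1383]
orientation: [-2.13, -2.304, -0.007]
force: [-0.4, 1.4, 2.0]
opening: 0.0097
```

Call:
play_rows(
  increments=[
    [[0,0,-0.2,0],[0,0.05,-0.6,0],[0,0.05,-1.4,0],[0,0.05,-2.6,0],[0,0.05,-4.5,0]],
  ],
  squeeze=25,
)

```text
t: 32.25
tool_pos: [0.5039, -0.0632, 0.1836]
orientation: [-2.129, -2.303, -0.006]
force: [0.7, 0.6, -2.1]
opening: 0.0102
```

```bash
python3 gt.py 55 64.3 31 0;  python3 -c "
from h import *
cam('wrist','w34')"; python3 edg.py w34 8,15,22 -25 110
```

```text
rel [-0.04, -0.05, 4.63, 0.002] P [ 0.5039 -0.0632  0.1836] t 32.25 F [ 0.66  0.61 -2.1 ] open 0.0102
tip bed [75.1 64.4 72.7] Fbed [-0.2  0.6 -2.2]
8.0 [(-23.25, -6), (-20.5, 59), (-1.0, -73), (7.0, 20), (10.25, -12), (16.25, -9), (23.0, 22), (25.5, -13), (29.0, 75), (48.5, -78), (52.0, 24), (56.0, -13), (62.75, -10), (68.75, 23), (72.0, -13), (78.75, 76), (98.5, -61), (102.5, -13), (109.0, -6)]
15.0 [(-20.5, 56), (-1.0, -70), (4.25, 28), (29.25, 57), (46.75, 6), (81.5, -10), (83.0, 6), (98.5, -58)]
22.0 [(-20.5, 53), (-1.0, -72), (3.75, 22), (29.25, 55), (46.75, 7), (81.5, -8), (98.25, -61)]
```

View pics/w34.png

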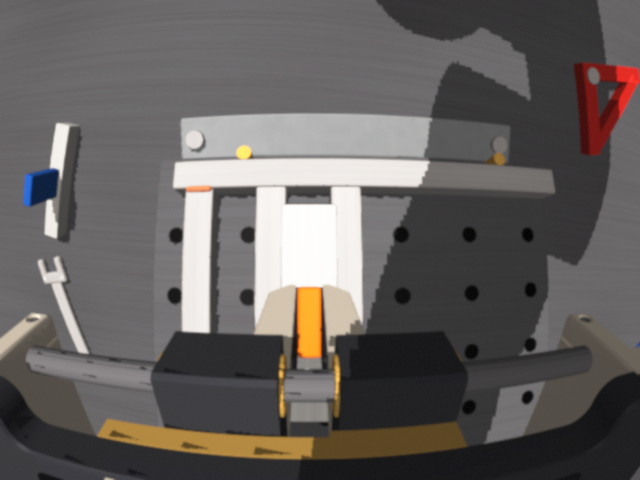

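Call:
play_rows(
  increments=[
    [[1,0.2,-2.5,0],[4,0.4,-5,0],[8,0.8,-6,0],[12.5,1.2,-6,0],[17,1.6,-6,0]],
  ],
)

```text
t: 32.8
tool_pos: [0.5088, 0.1084, 0.2508]
orientation: [2.132, 2.305, 0.015]
force: [0.6, 0.3, -2.8]
opening: 0.0094
```

Call:
play_rows(
  increments=[
    [[4.5,0.4,0,0],[9,0.8,0,0],[13.5,1.2,1,0],[18,1.7,3,0],[21,2.0,5,0]],
  ],
)

```text
t: 33.3
tool_pos: [0.5127, 0.3232, 0.2027]
orientation: [2.13, 2.307, 0.019]
force: [0.6, -1.4, -2.9]
opening: 0.0098
```

```bash
python3 - <<'E'
from h import *
go([.512,.336,.065],bedR()[:,1])
im,d,p=load('top0')
for u,v in [(234,199),(219,199),(234,213),(265,299),(275,335),(186,272),(205,260)]: print(u,v,pix2w(p,u,v,d[v,u]).round(3))
cam('wrist','w35')
E
```

```text
rel [1.18, -0.1, 13.78, 0.003] P [0.5127 0.3232 0.2027] t 33.3 F [ 0.62 -1.42 -2.91] open 0.0098
234 199 [0.67  0.325 0.055]
219 199 [ 0.679  0.378 -0.   ]
234 213 [0.637 0.331 0.021]
265 299 [0.403 0.242 0.001]
275 335 [0.308 0.21  0.018]
186 272 [0.474 0.456 0.021]
205 260 [0.508 0.41  0.002]
```

View pics/w35.png

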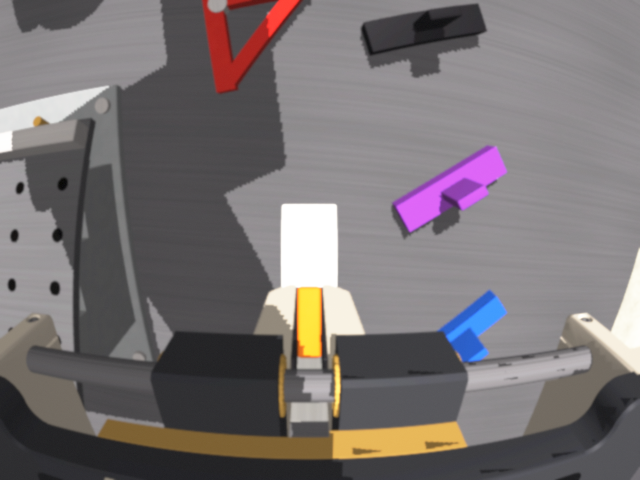

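Call:
play_rows(
  increments=[
    [[0.4,0,3,0],[0.4,0,6,0],[0.4,0,9,0],[0.4,0,11,0],[0.4,0,12,0]],
  ],
)

```text
t: 33.85
tool_pos: [0.5091, 0.3301, 0.0756]
orientation: [-2.127, -2.307, -0.008]
force: [-0.4, -0.2, -2.7]
opening: 0.0098
```

```bash
python3 - <<'E'
from h import *
go([.512,.33,.041],bedR()[:,1])
E
```

```text
rel [-0.05, 0.28, 3.46, 0.005] P [0.5091 0.3301 0.0756] t 33.85 F [-0.35 -0.19 -2.66] open 0.0098
```

Call:
play_rows(
  increments=[
    [[0,0.1,1,0],[0,0.1,1.8,0],[0,0.1,2.4,0],[0,0.1,3,0],[0,0.1,3.3,0]],
  ],
  squeeze=8,
)

```text
t: 34.35
tool_pos: [0.5113, 0.3309, 0.0438]
orientation: [-2.127, -2.307, -0.012]
force: [1.9, 0.5, 0.3]
opening: 0.0101
```

```bash
python3 - <<'E'
from h import *
go([.512,.33,.041],bedR()[:,1])
cam('wrist','w36'); im,d,p=load('w36')
print([wpt(p,d,309,v).round(4) for v in range(170,270,12)])
E
```

```text
rel [-0.1, 0.06, 0.28, 0.004] P [0.5113 0.3309 0.0438] t 34.35 F [1.92 0.51 0.34] open 0.0101
[array([0.4511, 0.3257, 0.0011]), array([ 0.4578,  0.3263, -0.0007]), array([0.4612, 0.3264, 0.0167]), array([0.4666, 0.3268, 0.0197]), array([0.4725, 0.3273, 0.0205]), array([0.4787, 0.3278, 0.0204]), array([0.4845, 0.3282, 0.0219]), array([0.4907, 0.3287, 0.0222]), array([0.4969, 0.3292, 0.0229])]
```

Call:
play_rows(
  increments=[
    [[0,0,0.3,0],[0,0,0.5,0],[0,0,0.6,0]],
  ],
)

```text
t: 34.7
tool_pos: [0.511, 0.3309, 0.038]
orientation: [-2.127, -2.307, -0.011]
force: [-0.7, -1.3, 10.7]
opening: 0.0102
```

Call:
play_rows(
  increments=[
    [[0,0,0,0],[0,0,0,0],[0,0,0,0],[0,0,-2,0],[0,0,-5,0]],
  ],
  jaw=3.6,
)

```text
t: 35.2
tool_pos: [0.5087, 0.3295, 0.0855]
orientation: [-2.126, -2.306, -0.002]
force: [0.5, -0.3, -0.4]
opening: 0.0355
```

```bash
python3 - <<'E'
from h import *
go([.512,.33,.3],bedR()[:,1])
cam('wrist','w37'); im,d,p=load('w37')
print([wpt(p,d,300,v).round(4) for v in range(150,290,12)])
E
```

```text
rel [0.13, 0.27, -21.45, 0.005] P [0.5087 0.3295 0.0855] t 35.2 F [ 0.51 -0.26 -0.42] open 0.0355
[array([4.404e-01, 3.179e-01, 2.000e-04]), array([ 0.4483,  0.3185, -0.0011]), array([ 0.4562,  0.3191, -0.0015]), array([0.4609, 0.3198, 0.0194]), array([0.4678, 0.3204, 0.0217]), array([0.4755, 0.3209, 0.02  ]), array([0.4832, 0.3215, 0.0193]), array([0.4906, 0.3221, 0.0203]), array([0.4981, 0.3226, 0.0212]), array([0.5065, 0.3232, 0.0198]), array([0.5143, 0.3238, 0.0205]), array([0.5233, 0.3244, 0.019 ])]
```

View pics/w37.png

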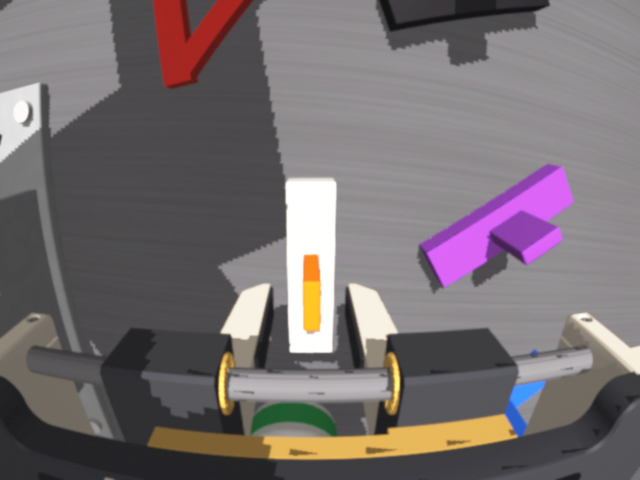

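```bash
python3 - <<'E'
from h import *
im,d,p=load('w1')
for k in [(378,207),(382,213),(374,205),(379,222),(320,232),(330,237),(345,225),(316,228),(250,237)]:
    print(k,(w2b(wpt(p,d,*k))*1000).round(1))
g=b2w([.2047,.1458,.1187]); print(g); go([g[0],g[1],.36],bedR()[:,1])
E
```

```text
(378, 207) [203.3 145.6 134.3]
(382, 213) [208.  148.3 135. ]
(374, 205) [201.6 142.6 133.7]
(379, 222) [213.4 147.4 126.8]
(320, 232) [216.4 102.8  96. ]
(330, 237) [220.7 111.1  96.8]
(345, 225) [209.9 124.3  93.2]
(316, 228) [213.1  99.4  97. ]
(250, 237) [217.   39.6  71.4]
[0.59537099 0.02545539 0.26908869]
rel [-30.94, 5.94, -26.92, 0.005] P [0.5124 0.3314 0.0931] t 35.25 F [3.08 2.23 4.02] open 0.036
```

Call:
play_rows(
  increments=[
    [[0,0,-4.5,0],[0,0,-9,0],[-0.5,0.2,-13.5,0],[-2,0.6,-18,0],[-5,1.2,-22,0]],
  ],
  jaw=4.5,
)

```text
t: 35.75
tool_pos: [0.5268, 0.2817, 0.3148]
orientation: [-2.125, -2.311, -0.019]
force: [1.6, 0.3, 0.0]
opening: 0.045
```

Call:
play_rows(
  increments=[
    [[-4.5,0.8,-2,0],[-9,1.6,-4,0],[-13.5,2.4,-5,0],[-18,3.4,-5,0],[-22,4.2,-5,0]],
  ],
)

```text
t: 36.25
tool_pos: [0.5872, 0.0634, 0.3634]
orientation: [-2.126, -2.311, -0.02]
force: [0.4, -0.2, -0.3]
opening: 0.0454
```

```bash
python3 - <<'E'
from h import *
g=b2w([.2047,.1458,.1187]); go([g[0],g[1],.33],bedR()[:,1]); print(read_state()['q'].round(2))
E
```

```text
rel [-3.88, 0.47, 3.31, 0.007] P [0.5872 0.0634 0.3634] t 36.25 F [ 0.45 -0.22 -0.35] open 0.0454
[ 0.01  0.08  1.3   0.01  1.75 -1.64]
```

Call:
play_rows(
  increments=[
    [[-1.5,0.2,0.5,0],[-3,0.4,1,0],[-3.88,0.47,1.8,0],[-3.88,0.47,2.2,0],[-3.88,0.47,2.2,0]],
  ],
)

```text
t: 36.75
tool_pos: [0.5947, 0.0265, 0.3397]
orientation: [-2.123, -2.311, -0.018]
force: [0.7, 0.4, 0.6]
opening: 0.045
```

```bash
python3 - <<'E'
from h import *
g=b2w([.2047,.1458,.1187]); go(g,bedR()[:,1])
cam('wrist','w38'); im,d,p=load('w38')
hsv=cv2.cvtColor(im,cv2.COLOR_BGR2HSV); m=(((hsv[...,0]<8)|(hsv[...,0]>172))&(hsv[...,1]>150)&(hsv[...,2]>80))
v,u=np.where(m[:, 200:420]); u=u+200; k=d[v,u]>0
X=np.array([w2b(wpt(p,d,a,b))*1000 for a,b in zip(u[k],v[k])])
X=X[X[:,2]>90]
print(len(X),X.min(0).round(1),X.max(0).round(1)); top=X[X[:,2]>131]; print('top',len(top),top.mean(0).round(1),top.min(0).round(1),top.max(0).round(1))
E
```

```text
rel [-0.18, 0.01, 7.06, 0.008] P [0.5947 0.0265 0.3397] t 36.75 F [0.74 0.37 0.57] open 0.045
785 [194.5 137.2  93.1] [213.6 157.1 136.7]
top 767 [204.2 147.6 134.1] [194.5 138.8 131.9] [213.6 157.1 136.7]
```

View pics/w38.png

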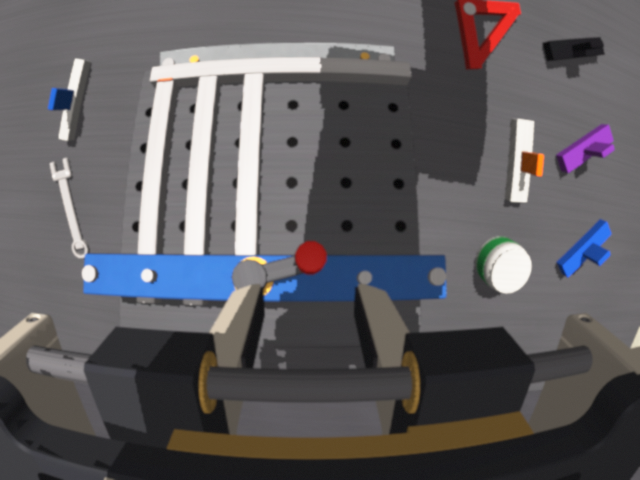

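Call:
play_rows(
  increments=[
    [[-0.1,0,1.6,0],[-0.12,0,3.2,0],[-0.12,0,4.8,0],[-0.12,0,6,0],[-0.12,0,6.5,0]],
  ],
  jaw=4.0,
)

```text
t: 37.3
tool_pos: [0.5946, 0.0264, 0.2732]
orientation: [-2.122, -2.311, -0.016]
force: [0.2, 0.4, 0.1]
opening: 0.0398
```

```bash
python3 - <<'E'
from h import *
g=b2w([.2047,.1462,.1187]); go(g,bedR()[:,1]); s,P,T=tool(); print((w2b(P)*1000).round(1))
cam('wrist','w39')
E
```

```text
rel [-0.06, 0.07, 0.41, 0.008] P [0.5946 0.0264 0.2732] t 37.3 F [0.19 0.43 0.07] open 0.0398
[205.8 146.8 122.7]
```

View pics/w39.png

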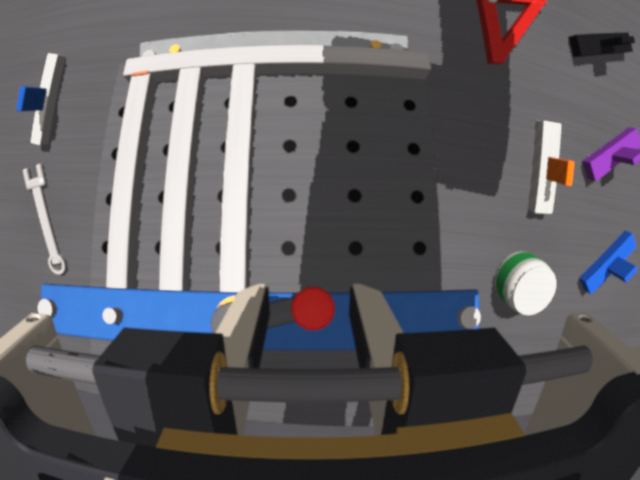

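Call:
play_rows(
  increments=[
    [[0,0.05,0.2,0],[0,0.05,0.35,0],[0,0.05,0.35,0],[0,0.05,0.35,0]],
  ],
  jaw=0,
  squeeze=25,
)

```text
t: 37.75
tool_pos: [0.5952, 0.0275, 0.2699]
orientation: [-2.12, -2.31, -0.019]
force: [0.6, 5.0, -2.0]
opening: 0.0194
```

```bash
cat > crank.py <<'E'
from h import *
import sys
s,P,T=tool(); b=w2b(P)*1000; print('tcp bed',b.round(1),'t',round(s['t'],2),'F',(bedR().T@s['force']).round(1),'open',round(s['opening'],4))
# grip angle from tcp (x,y), unwrap near guess
qg=float(sys.argv[1]); dq=float(sys.argv[2]); n=int(sys.argv[3]) if len(sys.argv)>3 else 5
q=np.arctan2(105-b[1],b[0]-215); q+=2*np.pi*round((qg-q)/2/np.pi); r=np.hypot(b[0]-215,b[1]-105); print('q',round(q,3),'r',round(r,1),'z-zmid',round(b[2]-(123-.955*q),1))
off=b-np.array([215+45*np.cos(q),105-45*np.sin(q),123-.955*q])
off[:2]=0; off[2]=np.clip(off[2],-3,3)
for i in range(1,n+1):
    k=q+dq*i; t=np.array([215+45*np.cos(k),105-45*np.sin(k),123-.955*k])+off
    d=T.T@(b2w(t/1000)-P)*100; print([round(float(x),2) for x in d]+[0])
E
python3 crank.py 4.47 0.3
```

```text
tcp bed [205.  147.8 119.5] t 37.75 F [ 0.1  5.  -2.2] open 0.0194
q 4.483 r 44.0 z-zmid 0.7
[0.2, 1.21, -0.52, 0]
[-0.1, 2.41, -1.05, 0]
[-0.77, 3.48, -1.52, 0]
[-1.76, 4.31, -1.89, 0]
[-2.97, 4.85, -2.12, 0]
```

Call:
play_rows(
  increments=[
    [[0.2,1.2,-0.52,0],[-0.1,2.4,-1.05,0],[-0.77,3.5,-1.52,0],[-1.76,4.3,-1.9,0],[-2.97,4.85,-2.1,0]],
  ],
)

```text
t: 38.25
tool_pos: [0.6475, 0.0034, 0.2918]
orientation: [-2.119, -2.313, -0.024]
force: [2.6, 3.9, -1.8]
opening: 0.0194
```

```bash
python3 crank.py 5.9 0.3
```

```text
tcp bed [259.9 119.8 118. ] t 38.25 F [ 1.9  3.7 -2.8] open 0.0194
q 5.965 r 47.2 z-zmid 0.7
[-1.4, 0.01, 0.0, 0]
[-2.73, -0.16, 0.08, 0]
[-3.95, -0.67, 0.32, 0]
[-4.95, -1.49, 0.71, 0]
[-5.63, -2.53, 1.21, 0]
```

Tracks the crank circle well. Continuing.

Call:
play_rows(
  increments=[
    [[-1.4,0,0,0],[-2.73,-0.16,0.08,0],[-3.95,-0.67,0.32,0],[-4.95,-1.5,0.7,0],[-5.63,-2.53,1.2,0]],
  ],
)

```text
t: 38.75
tool_pos: [0.6284, -0.0556, 0.2791]
orientation: [-2.121, -2.314, -0.027]
force: [3.9, 4.5, -3.1]
opening: 0.0195
```

```bash
python3 crank.py 7.4 0.3
```

```text
tcp bed [233.1  62.5 116.5] t 38.75 F [ 2.6  4.2 -4.6] open 0.0195
q 7.452 r 46.2 z-zmid 0.6
[-0.22, -1.22, 0.58, 0]
[-0.15, -2.43, 1.16, 0]
[0.31, -3.57, 1.72, 0]
[1.13, -4.52, 2.2, 0]
[2.22, -5.21, 2.56, 0]
```

Call:
play_rows(
  increments=[
    [[-0.22,-1.22,0.58,0],[-0.15,-2.43,1.16,0],[0.31,-3.57,1.72,0],[1.13,-4.52,2.2,0],[2.22,-5.2,2.56,0]],
  ],
)

```text
t: 39.25
tool_pos: [0.5764, -0.0373, 0.2541]
orientation: [2.122, 2.315, 0.033]
force: [13.5, 3.9, -1.4]
opening: 0.0196
```

```bash
python3 crank.py 8.9 0.25
```

```text
tcp bed [176.8  84.7 115.1] t 39.25 F [11.9  2.9 -7.1] open 0.0196
q 8.936 r 43.3 z-zmid 0.7
[0.97, -0.48, 0.26, 0]
[2.08, -0.58, 0.35, 0]
[3.19, -0.42, 0.32, 0]
[4.23, -0.01, 0.19, 0]
[5.13, 0.61, -0.05, 0]
```

Call:
play_rows(
  increments=[
    [[0.97,-0.48,0.26,0],[2.08,-0.58,0.35,0],[3.19,-0.42,0.32,0],[4.23,0,0.19,0],[5.13,0.61,-0.05,0]],
  ],
  squeeze=35,
)

```text
t: 39.75
tool_pos: [0.5784, 0.0124, 0.2559]
orientation: [2.122, 2.311, 0.029]
force: [0.7, -12.9, -2.1]
opening: 0.0194
```

```bash
python3 crank.py 10.1 0.15; python3 -c "
from h import *
s,P,T=tool(); print(T.round(3), s['q'].round(2)); cam('wrist','w40')"
```

```text
tcp bed [182.8 134.  114.3] t 39.75 F [ -1.1 -13.   -1.8] open 0.0194
q 10.159 r 43.4 z-zmid 1.0
[0.57, 0.34, -0.13, 0]
[0.96, 0.86, -0.34, 0]
[1.26, 1.42, -0.57, 0]
[1.46, 2.01, -0.82, 0]
[1.57, 2.63, -1.07, 0]
[[-0.085  0.996  0.016]
 [ 0.996  0.085  0.011]
 [ 0.009  0.017 -1.   ]] [-0.07  0.05  1.53  0.01  1.55 -1.73]
```

View pics/w40.png

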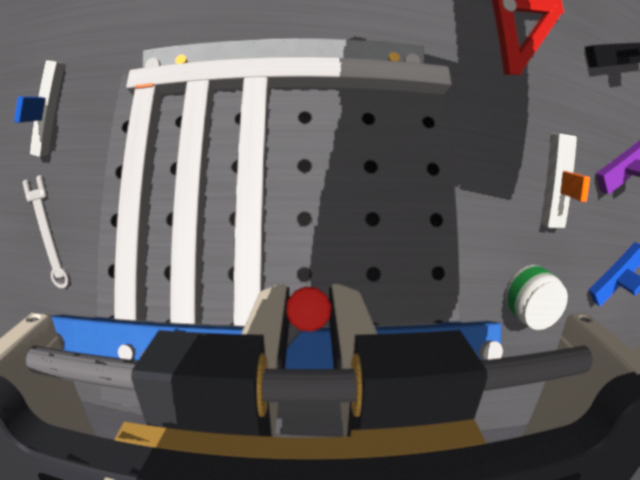

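Call:
play_rows(
  increments=[
    [[0.57,0.34,-0.13,0],[0.96,0.86,-0.34,0],[1.26,1.42,-0.57,0],[1.46,2.0,-0.82,0]],
  ],
)

```text
t: 40.2
tool_pos: [0.5953, 0.0274, 0.2638]
orientation: [2.125, 2.311, 0.019]
force: [-13.2, -8.4, -3.1]
opening: 0.0193
```

```bash
python3 crank.py 10.6 0.15; python3 -c "
from h import *
cam('wrist','w41'); im,d,p=load('w41')
hsv=cv2.cvtColor(im,cv2.COLOR_BGR2HSV); m=(((hsv[...,0]<8)|(hsv[...,0]>172))&(hsv[...,1]>150)&(hsv[...,2]>80))
v,u=np.where(m[230:, 270:350]); u=u+270; v=v+230; k=d[v,u]>0
X=np.array([w2b(wpt(p,d,a,b))*1000 for a,b in zip(u[k],v[k])]); print(X.mean(0).round(1),X.min(0).round(1),X.max(0).round(1))
"
```

```text
tcp bed [202.6 147.7 113.9] t 40.2 F [-13.9  -7.3   3.1] open 0.0193
q 10.712 r 44.5 z-zmid 1.1
[0.19, 0.6, -0.25, 0]
[0.22, 1.21, -0.52, 0]
[0.16, 1.83, -0.78, 0]
[-0.01, 2.43, -1.04, 0]
[-0.27, 3.0, -1.29, 0]
[200.  146.5 128.6] [190.7 136.9  -0. ] [209.6 160.4 130.9]
```

View pics/w41.png

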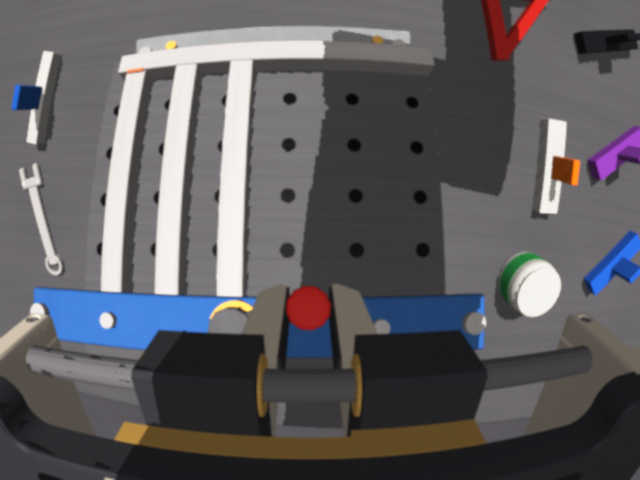

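Call:
play_rows(
  increments=[
    [[0.19,0.6,-0.25,0],[0.2,0.9,-0.39,0],[0.2,0.9,-0.39,0]],
  ],
)

```text
t: 40.55
tool_pos: [0.6015, 0.0296, 0.2667]
orientation: [-2.125, -2.31, -0.009]
force: [-15.7, -2.4, -0.4]
opening: 0.0189
```

```bash
python3 crank.py 10.6 0.15 1
```

```text
tcp bed [209.5 149.5 113.8] t 40.55 F [-14.5  -1.2   6.4] open 0.0189
q 10.873 r 44.8 z-zmid 1.1
[0.05, 0.62, -0.27, 0]
```

Call:
play_rows(
  increments=[
    [[0,0,0,0],[0,0,0,0]],
  ],
)

```text
t: 40.75
tool_pos: [0.5989, 0.0288, 0.2655]
orientation: [-2.123, -2.306, -0.0]
force: [-12.2, -3.3, -0.8]
opening: 0.0195
```

Call:
play_rows(
  increments=[
    [[0,0,0,0],[0,0,0,0],[0,0,0,0],[0,0,-2,0],[0,0,-5,0]],
  ],
  jaw=4.5,
  squeeze=10,
)

```text
t: 41.25
tool_pos: [0.5983, 0.0289, 0.314]
orientation: [-2.12, -2.304, 0.003]
force: [1.1, -1.2, 0.0]
opening: 0.0446
```

Call:
play_rows(
  increments=[
    [[0,0,-3,0],[0,0,-6,0],[-1,0,-8,0],[-4,0,-8,0],[-7,0,-8,0]],
  ],
)

```text
t: 41.75
tool_pos: [0.6055, -0.0412, 0.3955]
orientation: [-2.119, -2.308, -0.001]
force: [-0.3, -0.6, -0.7]
opening: 0.0451
```

```bash
python3 -c "
from h import *
go([.62,-.02,.40],bedR()[:,1])
cam('wrist','w42'); im,d,p=load('w42')
hsv=cv2.cvtColor(im,cv2.COLOR_BGR2HSV); m=(((hsv[...,0]<8)|(hsv[...,0]>172))&(hsv[...,1]>150)&(hsv[...,2]>80))
v,u=np.where(m[100:320,150:430]); u=u+150; v=v+100; k=d[v,u]>0
X=np.array([w2b(wpt(p,d,a,b))*1000 for a,b in zip(u[k],v[k])]); X=X[X[:,2]>124]; c=X.mean(0); print(c.round(1), np.arctan2(105-c[1],c[0]-215)+4*np.pi)
"; python3 edg.py w42 8,40,80,120,150,180 -25 110
```

```text
rel [1.99, 1.62, -0.45, 0.008] P [ 0.6055 -0.0412  0.3955] t 41.75 F [-0.32 -0.56 -0.74] open 0.0451
[173.2 115.6 129. ] 9.67335746881409
8.0 [(-21.0, 53), (-0.75, -52), (28.75, 59), (49.5, -53), (78.5, 51), (99.0, -55)]
40.0 [(-21.25, 52), (-0.25, -55), (3.0, 17), (19.25, -28), (28.5, 62), (49.0, -52), (52.0, 9), (71.25, -28), (78.0, 70), (98.75, -41)]
80.0 [(-21.0, 43), (-0.25, -59), (4.0, 20), (20.25, -22), (28.5, 60), (49.0, -55), (51.75, 13), (72.5, -24), (78.25, 71), (98.75, -41)]
120.0 [(-21.0, 38), (-0.25, -63), (4.0, 21), (22.0, -11), (28.25, 51), (49.0, -53), (51.75, 5), (72.5, -9), (78.5, 61), (98.75, -41)]
150.0 [(-20.75, 41), (-0.5, -64), (3.5, 22), (29.0, 42), (49.0, -58), (51.5, 11), (78.75, 45), (99.0, -41)]
180.0 [(-20.5, 42), (-0.25, -63), (4.5, 20), (28.5, 45), (49.25, -61), (51.75, 15), (78.75, 48), (99.0, -42), (108.75, -17)]
```

View pics/w42.png

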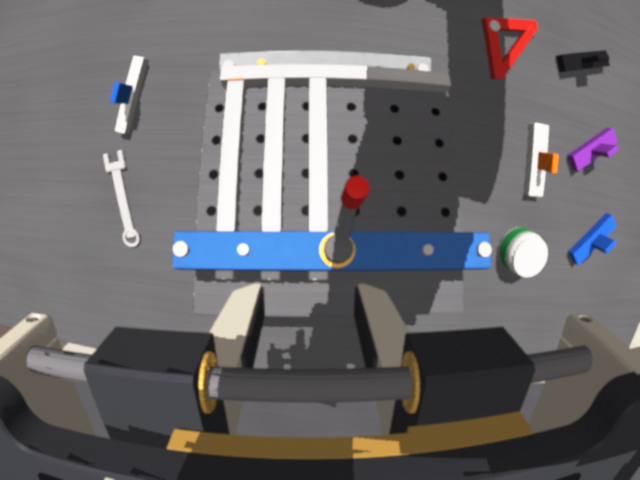

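```bash
python3 -c "
from h import *
q=9.65; g=b2w(np.array([215+45*np.cos(q),105-45*np.sin(q),123-.955*q])/1000); print(g); go(g,bedR()[:,1])"
```

```text
[ 0.56947247 -0.00737892  0.25044896]
rel [4.08, -3.16, 14.42, 0.004] P [ 0.6053 -0.046   0.3943] t 41.8 F [-0.26 -2.29 -0.97] open 0.0449
```

Call:
play_rows(
  increments=[
    [[1.4,-1,2,0],[2.8,-2.1,4,0],[4.08,-3.16,6,0],[4.08,-3.16,8,0],[4.08,-3.16,9,0]],
  ],
)

```text
t: 42.3
tool_pos: [0.5692, -0.0069, 0.3032]
orientation: [-2.122, -2.304, 0.005]
force: [-0.1, -0.0, -0.3]
opening: 0.0448
```

```bash
python3 -c "
from h import *
q=9.65; g=b2w(np.array([215+45*np.cos(q),105-45*np.sin(q),123-.955*q])/1000); go(g,bedR()[:,1])
cam('wrist','w43'); im,d,p=load('w43')
hsv=cv2.cvtColor(im,cv2.COLOR_BGR2HSV); m=(((hsv[...,0]<8)|(hsv[...,0]>172))&(hsv[...,1]>150)&(hsv[...,2]>80))
v,u=np.where(m[200:350,240:380]); u=u+240; v=v+200; k=d[v,u]>0
X=np.array([w2b(wpt(p,d,a,b))*1000 for a,b in zip(u[k],v[k])]); X=X[X[:,2]>124]; c=X.mean(0); print(c.round(1), np.arctan2(105-c[1],c[0]-215)+4*np.pi)"
```

```text
rel [-0.08, 0.07, 5.27, 0.005] P [ 0.5692 -0.0069  0.3032] t 42.3 F [-0.14 -0.01 -0.3 ] open 0.0448
[172.4 115.9 129.2] 9.675733304331231
```

View pics/w43.png

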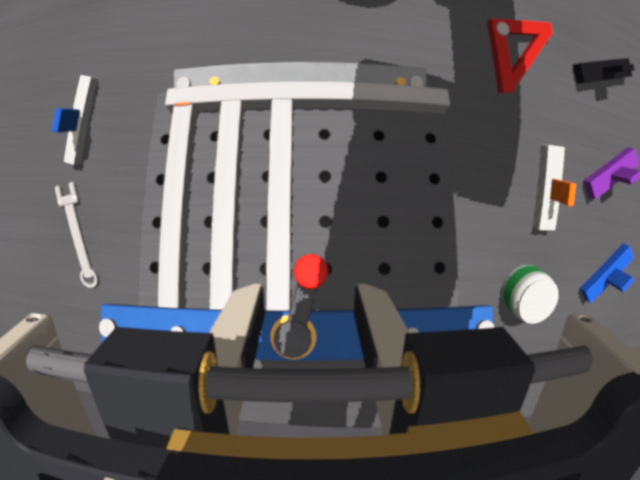

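Call:
play_rows(
  increments=[
    [[-0.02,0,1.5,0],[-0.02,0,3,0],[-0.02,0,4.3,0],[-0.02,0,5,0],[-0.02,0,5.1,0]],
  ],
  jaw=4,
)

```text
t: 42.85
tool_pos: [0.5678, -0.0071, 0.2494]
orientation: [-2.121, -2.301, 0.009]
force: [0.4, 0.2, -0.3]
opening: 0.0401
```

Call:
play_rows(
  increments=[
    [[0,0,0,0],[0,0,0,0],[0,0,0,0],[0,0,0,0]],
  ],
  jaw=0,
  squeeze=35,
)

```text
t: 43.25
tool_pos: [0.5682, -0.0072, 0.2501]
orientation: [-2.121, -2.302, 0.008]
force: [-0.5, 0.4, 1.7]
opening: 0.0195
```

```bash
python3 crank.py 9.67 0.18 5
```

```text
tcp bed [169.8 115.4 114. ] t 43.25 F [0.3 0.4 1.7] open 0.0195
q 9.65 r 46.4 z-zmid 0.2
[0.74, 0.36, -0.15, 0]
[1.45, 0.71, -0.29, 0]
[2.08, 1.18, -0.49, 0]
[2.61, 1.74, -0.74, 0]
[3.02, 2.38, -1.02, 0]
```

Call:
play_rows(
  increments=[
    [[0.74,0.36,-0.15,0],[1.45,0.71,-0.29,0],[2.08,1.18,-0.49,0],[2.61,1.74,-0.74,0],[3.02,2.38,-1.02,0]],
  ],
)

```text
t: 43.75
tool_pos: [0.5869, 0.0241, 0.2593]
orientation: [-2.119, -2.298, 0.018]
force: [-16.0, -6.4, 1.9]
opening: 0.0193
```

```bash
python3 crank.py 10.5 0.15 4; python3 crank.py 10.5 -0.1 5
```

```text
tcp bed [192.8 145.1 113.4] t 43.75 F [-14.1  -5.2   8.7] open 0.0193
q 10.49 r 45.8 z-zmid 0.5
[0.21, 0.59, -0.27, 0]
[0.4, 1.18, -0.54, 0]
[0.48, 1.79, -0.82, 0]
[0.47, 2.4, -1.11, 0]
tcp bed [192.8 145.1 113.4] t 43.75 F [-14.1  -5.2   8.7] open 0.0193
q 10.49 r 45.8 z-zmid 0.5
[-0.31, -0.31, 0.14, 0]
[-0.58, -0.64, 0.29, 0]
[-0.89, -0.94, 0.42, 0]
[-1.23, -1.21, 0.54, 0]
[-1.59, -1.45, 0.65, 0]
```

Call:
play_rows(
  increments=[
    [[0.1,0.3,-0.14,0],[0.1,0.3,-0.14,0],[0.1,0.3,-0.14,0],[0.1,0.3,-0.14,0]],
  ],
)

```text
t: 44.15
tool_pos: [0.5878, 0.0246, 0.2598]
orientation: [-2.118, -2.295, 0.025]
force: [-10.5, -3.3, 0.2]
opening: 0.0194
```

```bash
python3 crank.py 10.5 -0.08 5
```

```text
tcp bed [193.9 145.6 113.5] t 44.15 F [-9.6 -2.5  4.7] open 0.0194
q 10.515 r 45.7 z-zmid 0.6
[-0.24, -0.25, 0.12, 0]
[-0.45, -0.52, 0.24, 0]
[-0.67, -0.78, 0.36, 0]
[-0.92, -1.02, 0.47, 0]
[-1.19, -1.24, 0.57, 0]
```

Call:
play_rows(
  increments=[
    [[-0.24,-0.25,0.12,0],[-0.45,-0.52,0.24,0],[-0.67,-0.78,0.36,0],[-0.67,-0.78,0.36,0],[-0.67,-0.78,0.36,0]],
  ],
)

```text
t: 44.65
tool_pos: [0.5788, 0.0167, 0.2556]
orientation: [-2.117, -2.292, 0.031]
force: [-8.1, -3.4, -1.5]
opening: 0.0198
```

```bash
python3 crank.py 10.3 -0.06 5
```

```text
tcp bed [183.5 138.3 113.7] t 44.65 F [-8.2 -2.7  2.2] open 0.0198
q 10.238 r 45.9 z-zmid 0.5
[-0.26, -0.12, 0.05, 0]
[-0.46, -0.28, 0.13, 0]
[-0.67, -0.43, 0.2, 0]
[-0.89, -0.57, 0.26, 0]
[-1.12, -0.7, 0.32, 0]
```

Call:
play_rows(
  increments=[
    [[-0.26,-0.12,0.05,0],[-0.46,-0.28,0.13,0],[-0.67,-0.43,0.2,0],[-0.67,-0.43,0.2,0],[-0.67,-0.43,0.2,0]],
  ],
)

```text
t: 45.15
tool_pos: [0.5738, 0.0093, 0.2531]
orientation: [-2.116, -2.291, 0.035]
force: [-6.5, -2.4, -1.5]
opening: 0.0195
```

```bash
python3 crank.py 10.0 -0.05 4
```

```text
tcp bed [177.3 131.3 113.9] t 45.15 F [-6.7 -1.9  1.5] open 0.0195
q 10.035 r 46.0 z-zmid 0.4
[-0.24, -0.04, 0.02, 0]
[-0.44, -0.15, 0.06, 0]
[-0.64, -0.24, 0.11, 0]
[-0.84, -0.33, 0.14, 0]
```

Call:
play_rows(
  increments=[
    [[-0.24,-0.04,0.02,0],[-0.44,-0.15,0.06,0],[-0.64,-0.24,0.11,0],[-0.84,-0.33,0.14,0],[-0.84,-0.33,0.14,0]],
  ],
)

```text
t: 45.65
tool_pos: [0.5701, 0.0006, 0.2513]
orientation: [-2.115, -2.289, 0.038]
force: [-4.2, -1.2, -1.1]
opening: 0.0197
```

```bash
python3 crank.py 9.8 -0.05 4
```

```text
tcp bed [172.6 123.  114. ] t 45.65 F [-4.4 -0.9  0.9] open 0.0197
q 9.826 r 46.0 z-zmid 0.4
[-0.25, 0.01, -0.01, 0]
[-0.46, -0.06, 0.02, 0]
[-0.68, -0.12, 0.04, 0]
[-0.9, -0.17, 0.06, 0]
```

Call:
play_rows(
  increments=[
    [[-0.2,0,0,0],[-0.3,0,0,0],[-0.3,0,0,0]],
  ],
)

```text
t: 45.95
tool_pos: [0.5694, -0.0023, 0.2509]
orientation: [-2.114, -2.287, 0.04]
force: [-8.0, 1.6, -1.2]
opening: 0.0197
```

Call:
play_rows(
  increments=[
    [[0,0,0,0],[0,0,0,0],[0,0,0,0],[0,0,-2,0],[0,0,-5,0]],
  ],
  jaw=4.5,
  squeeze=10,
)

```text
t: 46.45
tool_pos: [0.5703, -0.0021, 0.2992]
orientation: [-2.112, -2.285, 0.043]
force: [0.2, -0.5, -0.4]
opening: 0.0449
```

Call:
play_rows(
  increments=[
    [[0,0.5,-4,0],[0,2,-8,0],[0,4,-11,0],[0,4.5,-13,0],[0,4.5,-13,0]],
  ],
)

```text
t: 46.95
tool_pos: [0.622, 0.0014, 0.4306]
orientation: [-2.115, -2.289, 0.038]
force: [0.5, -0.5, -0.5]
opening: 0.0451
```

```bash
python3 -c "
from h import *
go([.62,-.02,.40],bedR()[:,1])
cam('wrist','w44'); im,d,p=load('w44')
hsv=cv2.cvtColor(im,cv2.COLOR_BGR2HSV); m=(((hsv[...,0]<8)|(hsv[...,0]>172))&(hsv[...,1]>150)&(hsv[...,2]>80))
v,u=np.where(m[130:330,240:400]); u=u+240; v=v+130; k=d[v,u]>0
X=np.array([w2b(wpt(p,d,a,b))*1000 for a,b in zip(u[k],v[k])]); X=X[X[:,2]>124]; c=X.mean(0); print(c.round(1), np.arctan2(105-c[1],c[0]-215)+4*np.pi)
cam('scene','s44'); cam('top','t44')
"; python3 edg.py w44 8,40,80,120,150,180 -25 110
```

```text
rel [-2.13, -0.26, 3.07, 0.002] P [0.622  0.0014 0.4306] t 46.95 F [ 0.47 -0.47 -0.51] open 0.0451
[173.6 116.5 128.9] 9.69586732811251
8.0 [(-21.0, 50), (-0.25, -52), (28.5, 53), (50.0, -50), (78.5, 54), (99.5, -53)]
40.0 [(-21.75, 59), (-0.25, -51), (5.25, 20), (21.25, -23), (28.0, 67), (49.5, -56), (52.75, 18), (73.0, -25), (78.25, 68), (99.5, -52), (102.0, 12)]
80.0 [(-21.25, 45), (-0.25, -59), (5.0, 19), (23.25, -16), (28.25, 58), (49.5, -57), (53.25, 21), (74.5, -16), (78.75, 61), (99.5, -44)]
120.0 [(-21.0, 33), (0.25, -56), (6.0, 20), (24.0, -5), (28.25, 43), (49.5, -55), (52.5, 17), (74.5, -5), (78.25, 46), (99.25, -45), (102.25, 5), (107.75, -10)]
150.0 [(-20.75, 33), (0.25, -59), (6.0, 22), (28.5, 36), (49.75, -62), (53.0, 21), (78.75, 40), (99.25, -46), (105.25, -29)]
180.0 [(-21.0, 37), (0.0, -60), (5.25, 18), (29.0, 39), (49.5, -62), (53.5, 24), (78.5, 36), (99.0, -45)]
```

View pics/w44.png

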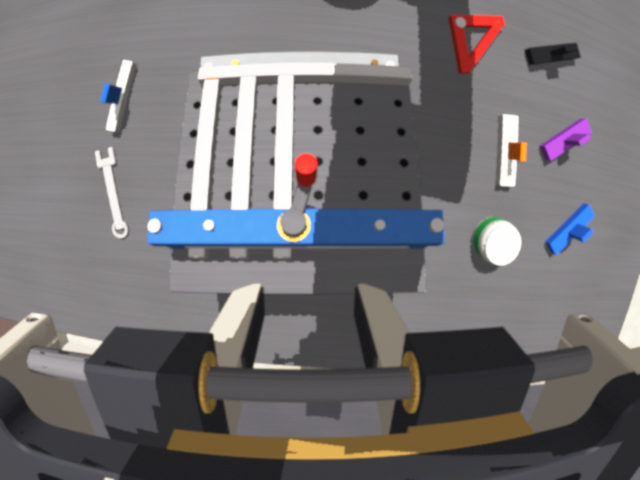

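```bash
python3 -c "
from h import *
im,d,p=load('t44'); cv2.imwrite('pics/t44c.png',cv2.resize(im[140:350,145:505],None,fx=2.2,fy=2.2,interpolation=cv2.INTER_CUBIC))"
```

```text
(no output)
```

View pics/t44c.png

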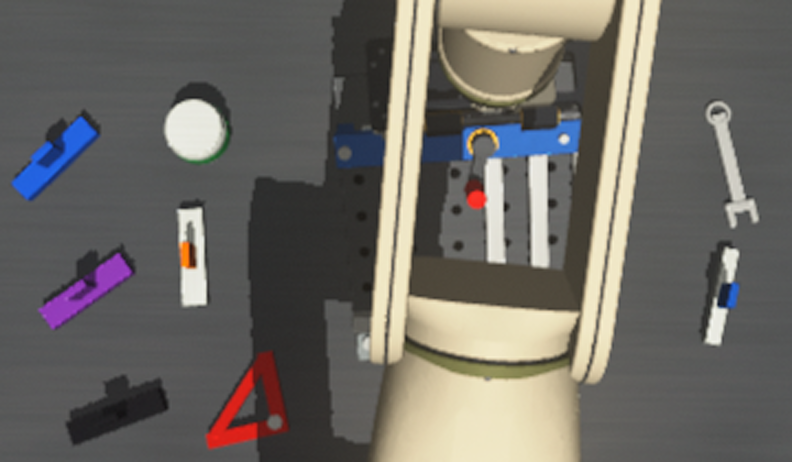

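View pics/s44.png

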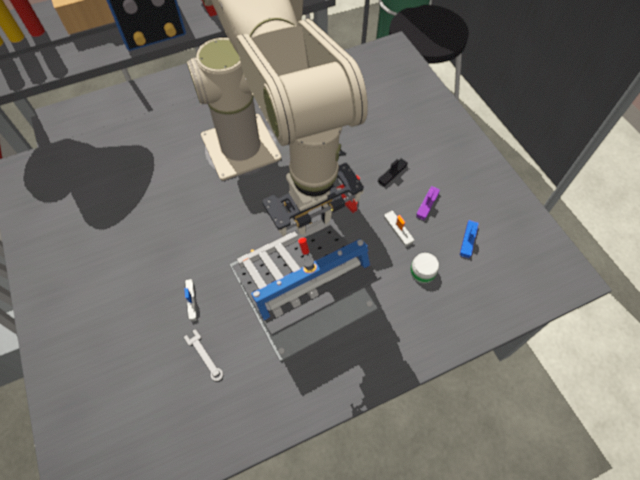

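The pictures show the spacer standing on the bench, tab up and clear of the stand. The other bench items haven't moved, and the three pickets are parallel. Handing in.

```bash
python3 -c "
from plant import *
print(close_job())"
```

```text
the job is handed in; nothing more can be done
None
```

I set both gaps with the orange-tabbed spacer, first the end picket to picket_a, then picket_a to picket_b. I then cranked the clamp down and handed the job in at about 47 s. The spacer stands tab up on the bench, clear of the stand, and the other things on the bench were left alone.

**Gaps:** The jaws read 69.6 mm and 69.7–69.9 mm when squeezing each set, where 70 mm is a tight fit. Between pickets, the last picture gave about 49.7 mm and 49.8 mm centre to centre (nominal 50), even from x = 8 to 180 mm. The first fit of the second gap had pushed picket_a about 0.5–1 mm off, so I re-gripped the set and shifted it back.

**Crank:** I turned it to about 10.9 rad, but on release it sprang back to 9.67 rad, more than the "little" the task describes. I turned it up again to about 10.5 rad and let it back slowly; it now rests at about 9.70 rad. That is only about 0.3 rad past contact with the pickets (9.4), where screw friction balances the spring. From the grip force I estimate the bar still presses with about 100–140 N, but I could not measure that directly.

**Tool angle:** The moves allowed no tilt, so I worked with the tool vertical, not square to the bed. The block turned in the grip to lie flat on the slope. On its first placing its low end landed on the bottom rail, and I lifted it and set it again.

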